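# Set an eccentric guide roller to a gauge bar

### The arm

A 6-joint arm with a two-finger parallel gripper is mounted at the origin on the work surface; the furniture and walls round the work are solid. World frame = base frame: x ahead of the robot, y to its left, z up, the work surface at z = 0. Lengths are in m, angles in degrees, forces in N, time in s.
With the tool pointing down it reaches from about 0.35 to 0.875 m from the base axis. Payload 4.2 kg.
Tool frame: the origin (TCP) lies midway between the tips of the shut fingers; the grasp point (between the pads) lies 19 mm behind it; z points along the fingers, y is the direction in which the jaws open and shut (so a half turn about z gives the same grasp; the last joint's range is limited). The gripper opens to 87 mm and grips with 3 to 60 N. Pads are 19 mm wide; open, the fingers measure 117 mm over their backs; the gripper's body (75 mm by 190 mm) begins 51 mm behind the grasp point.
Start: joints at [78.816, 22.042, 0.453, 0, -68.411, -14.817], TCP at [0.274, 0.562, 0.223] pointing down, gripper open.
Joint ranges: [-179.83, 179.83], [-69.29, 118.12], [-61.27, 80.66], [-181.25, 117.63], [-171.15, -9.14], [-177.46, 177.46]. Speed limits (degrees/s): [159.86, 159.86, 180, 180, 180, 180].

### API

Orientations are given as a 3x3 rotation matrix whose columns are the frame's x, y, z axes.
In Python, from station import sense, capture, get_calibration, finish_job, spot_in, spot_point gives the robot as it stands.
- The arm moves only by the shell command python3 -m inch 'ROWS'. ROWS is JSON, a list of rows, each an object with "fingers": the finger opening in cm, from 0 to 8.7; "delta_pos": the shift along the tool's x, y, z in cm, a list of three; "spin": the turn about the tool's z in degrees. In form: [{"fingers": fingers, "delta_pos": [dx, dy, dz], "spin": spin}, ...]. A call has 1 to 20 rows; each row is the pose to reach, as a shift and turn from the pose commanded when the call began, along the tool's axes at that moment; what a row does not reach only later rows make up. A row lasts 1/10 s, in which the tool goes at most 50 mm and 8.59 degrees, less where a joint would pass 70% of its speed; a pose out of reach is approached as far as the arm can. A call with a gripper value outside its range is refused whole. The fingers move at their own pace and stop on an object; the grip force is fixed at half the most. Time passes only in rows, so rows that repeat a pose let the fingers close. It gives the time, the measured TCP pose, the force and the opening at its end, in the units of the state.
- sense(): the state, without advancing time (a new reading comes with each control period).
- capture(name): name is "side" or "top"; returns the picture (384x512x3 uint8, red, green, blue); there is no depth.
- get_calibration(name): a dict with "K" (3x3 intrinsics, pixels), "T" (4x4, takes a point from camera to world coordinates). Camera axes: x right, y up, looking along -z (the intrinsics and any distortion apply to the point x, -y, -z); pixel columns grow to the right and rows downward; lengths in m; the calibration is good to about 2 mm. A picture is of the moment at which its call begins. get_calibration takes no time and is no camera call.
- finish_job(): hands the job in, once; it reports no verdict.
Trained networks look in the newest picture that a camera, given by its name, has taken for a name from the list of things; names that differ only in an ending like _2 or _b are one class to them, and where a whole thing is asked for, a point or a joint stands for the part that bears it (a point fixed in the world has none). Each returns a list of dicts, best first, with "conf" (0 to 1); they miss things now and then, are a little off and sometimes report something else, mostly with a low value. They report only what shows in the picture. A call takes as long as a camera call.
- spot_in(camera, target): "extent" ([left, top, right, bottom] as shares, 0 to 1, of the picture: columns of its width, rows of its height, round what is visible of it).
- spot_point(camera, target): "location" ([column, row] as shares, 0 to 1, of the picture: columns of its width, rows of its height: a listed point, or the origin of a listed thing).
The state is a dict: "time_s": time; "joints": joint angles; "joint_velocities": joint speeds; "effort": joint torques, N m; "tcp_pos": TCP position; "ee_rot": TCP orientation; "wrist_force": force on the tool from outside, world axes, zero at the start; "moment": the same for the moment, N m; "gripper_width": opening from 0.0 (shut) to 1.0 (fully open).
Only numpy, scipy, OpenCV 4.12 (cv2) and the standard library are available. Lean on these libraries where they do the work, as an engineer would, in place of code of your own. Each camera call takes 0.05 s, during which the arm holds its last target.

### The job

Lay the steel gauge bar flat in the lane of the grey panel guide, between the white roller and the rubber pad, with its blue grip up and at the open end, and push it home against the steel end stop. Then turn the red-handled crank of the eccentric bolt until the roller nips the bar so that it slides with a light but definite drag (a pull of about 5 N): draw the bar some 20 mm out and push it home again to check, correct the crank if the bar runs loose or tight, and leave the bar home in the lane, let go, with the drag right. Leave the tin and the white spray cup where they are.

Things in the scene. Friction and masses are not known exactly. Their poses are not given: they have to be found in the camera images.
- guide: Grey base plate of the panel guide, fixed, 145 x 150 x 10 mm. Origin on the bench under the plate; z up, y along the lane towards its open end, x across the lane from the fence with the sprung rubber pad (-x side) to roller and crank (+x side). Lane floor: the plate's top, z = 10 mm. A steel end stop, 26 mm high, closes the lane at y = -60.5 mm; with the bar home its centre is at y = 15 mm.
- lane_home (a point): Fixed point of the guide where the centre of the bar may be let down: guide x = 6, y = 16, z = 20 mm (bar on the lane floor). With the crank still at its start the lane is free at least from x = -8 mm to 20.5 mm, so the 24 mm bar passes between pad and roller with 2 mm to spare each side.
- pad_back (a point): Fixed point of the guide behind the rubber pad (x = -25, y = 0, z = 20 mm). The fence with the pad is screwed down in slots: the pad's free face is anywhere from x = -16 to -8 mm, different each time, and is not reported. The pad is 64 mm long in y, its top 33 mm above the bench; it gives against a spring of about 3 N per mm, up to 11 mm.
- roller: White guide roller, 40 mm diameter, 20 mm high, free to spin, carried 10 mm off the axis of the eccentric bolt. The bolt's axis stands at guide x = 32.5, y = 0 mm. Origin on the roller's axis, 10 mm above the bench.
- crank (a joint): Angle of eccentric bolt and crank, 0 to 2.6 rad (stops), clockwise seen from above; starts at 0 to 0.3, lane open. The roller's face to the lane is at guide x = 12.5 + 10 cos(angle + 0.26) mm: the gap narrows as it grows. The roller begins to press at about 0.9 to 1.8 rad, depending on the fence; right is 2.3 mm farther. Takes about 0.2 N m (4.5 N at the handle) and stays where it is left.
- crank_grip (a point): Centre of the upright red handle on the crank's end, 17 mm diameter, 37 mm tall, spins on its pin, so it may be held without turning the hand. 66 mm above the bench, 45 mm from the bolt's axis; the handle's underside, on the crank arm, is 47.5 mm above the bench. In the guide's frame it stands from the axis in the direction 75 degrees (from +x towards +y) minus the crank angle.
- gauge: Loose steel gauge bar with a blue grip, 0.15 kg. Bar 24 mm wide (x) x 150 mm long (y) x 20 mm high. Origin in the centre of the bar's underside, z up. In the lane the bar's y points the same way as the guide's y.
- gauge_mid (a point): Centre of the bar, 10 mm above its underside. Pulled along the lane the bar drags with about 0.6 N per N of roller press (0.5 to 0.75: friction differs) plus about 1 N for its weight. Right is a press near 7 N (3.5 to 11 N allowed), that is a pull of about 5 N.
- gauge_grip (a point): Centre of the gauge's upright blue grip, 50 mm from the bar's centre towards its +y end, 42 mm above the underside. The grip is 12 mm thick (bar's x), 28 mm long (y) and rises from 20 to 62 mm above the underside.
- tin: Closed paint tin, 67 mm diameter, 73 mm high: leave alone. Origin under its centre.
- cup: White spray cup, 101 mm diameter, 144 mm high: leave alone. Origin under its centre.

How it is judged (in metres and radians):
On the way, in this order (a step that is already met when the one before it is completed fails the run):
1. the gauge bar lies flat in the lane, home against the end stop (y of gauge_mid in the frame of guide between 0.009 and 0.021 m and x of gauge_mid in the frame of guide between -0.012 and 0.014 m and z of gauge_mid in the frame of guide below 0.0225 m and y of gauge_grip in the frame of guide above 0.05 m and angle between gauge's own z axis and vertical below 0.08 rad), for 0.2 s.
2. the bar stands drawn out by 15 mm or more with the roller pressing on it with 3.5 to 11 N (y of gauge_mid in the frame of guide above 0.03 m and contact force between gauge and roller between 3.5 and 11 N), for 0.2 s.
At the end, for the whole second after the job is handed in: The gauge bar rests flat in the lane, blue grip up, at the open end, within 6 mm of home against the end stop and in line with the lane, and the roller presses on it with 3.5 to 11 N (y of gauge_mid in the frame of guide between 0.009 and 0.021 m and z of gauge_mid in the frame of guide below 0.0225 m and y of gauge_grip in the frame of guide above 0.05 m and angle between gauge's own z axis and vertical below 0.08 rad and angle between the y axis of gauge and the y axis of guide, either way round below 0.06 rad and contact force between gauge and roller between 3.5 and 11 N and linear speed of gauge below 0.005 m/s); the robot touches nothing.
It fails at once if the tin is moved by more than 30 mm (distance of tin from where it was at the start of the episode above 0.03 m).
It fails at once if the spray cup is moved by more than 30 mm (distance of cup from where it was at the start of the episode above 0.03 m).
It also fails if it takes over 72 s, if anything falls off the work surface, if the arm or the gripper's body presses on something with over 40 N, if the wrist force passes 120 N, or if a joint passes its speed limit or range.

## Working session

There is one attempt and no reset: what is moved stays moved. The work goes in short steps, Python scripts to look and compute and a shell command to move; the robot and the scene stay as the last step left them, time stands still between calls to the robot, and variables do not carry over. Pictures are saved under pics/ and viewed, and the job is handed in when it is done.

```bash
ls; mkdir -p pics
cat > h.py <<'E'
import numpy as np, cv2
from station import *
def shot(n,f):
    im=capture(n); cv2.imwrite('pics/'+f,cv2.resize(im[:,:,::-1],None,fx=1.5,fy=1.5,interpolation=cv2.INTER_CUBIC)); return im
def ray(n,loc):
    c=get_calibration(n);K=np.array(c['K']);T=np.array(c['T'])
    p=np.array([[[loc[0]*512,loc[1]*384]]],float)
    d=c.get('dist',None)
    u=cv2.undistortPoints(p,K,None if d is None else np.array(d))[0,0]
    v=T[:3,:3]@np.array([u[0],-u[1],-1.0]); return T[:3,3],v/np.linalg.norm(v)
def atz(n,loc,z):
    o,d=ray(n,loc); return o+d*(z-o[2])/d[2]
def tri(l):
    A=np.zeros((3,3));b=np.zeros(3);R=[ray(*x) for x in l]
    for o,d in R:
        P=np.eye(3)-np.outer(d,d);A+=P;b+=P@o
    x=np.linalg.solve(A,b); return x,[np.linalg.norm((np.eye(3)-np.outer(d,d))@(x-o)) for o,d in R]
def proj(n,X):
    c=get_calibration(n);K=np.array(c['K']);T=np.array(c['T'])
    p=np.linalg.inv(T)@np.r_[X,1]; q=K@np.array([p[0],-p[1],-p[2]]); return q[:2]/q[2]/[512,384]
E
python3 - <<'E'
from h import *
for n in('side','top'):
    c=get_calibration(n);print(n,{k:np.round(v,3).tolist() for k,v in c.items()})
    shot(n,n+'0.png')
P={}
for t in('guide','roller','crank_grip','gauge','gauge_mid','gauge_grip','lane_home','pad_back','tin','cup'):
    for n in('side','top'):
        r=spot_point(n,t);print(t,n,[(round(q['conf'],2),np.round(q['location'],4).tolist()) for q in r[:2]])
        if r:P[t,n]=r[0]['location']
    if (t,'side') in P and (t,'top') in P: x,e=tri([(n,P[t,n]) for n in('side','top')]);print('   ',x.round(4),np.round(e,4))
print(sense())
E
```

```text
pics
side {'K': [[364.969, 0.0, 260.884], [0.0, 364.969, 196.202], [0.0, 0.0, 1.0]], 'T': [[-0.999, -0.03, 0.026, 0.519], [0.037, -0.468, 0.883, 0.822], [-0.014, 0.883, 0.468, 0.518], [0.0, 0.0, 0.0, 1.0]]}
top {'K': [[349.353, 0.0, 249.807], [0.0, 349.353, 189.881], [0.0, 0.0, 1.0]], 'T': [[0.019, 0.987, -0.162, 0.344], [-0.999, 0.025, 0.031, 0.044], [0.035, 0.161, 0.986, 0.888], [0.0, 0.0, 0.0, 1.0]]}
guide side [(0.8, [0.5256, 0.5893]), (0.63, [0.4496, 0.5164])]
guide top []
roller side [(0.62, [0.492, 0.5745])]
roller top [(0.56, [0.4881, 0.4625])]
    [0.5189 0.0166 0.0198] [0.0008 0.0008]
crank_grip side [(0.76, [0.4936, 0.5505]), (0.2, [0.6232, 0.7695])]
crank_grip top [(0.72, [0.4615, 0.4385])]
    [0.5232 0.0522 0.0701] [0.0064 0.0064]
gauge side [(0.74, [0.6078, 0.7635])]
gauge top [(0.74, [0.2908, 0.5706])]
    [0.4068 0.2687 0.0008] [0.002 0.002]
gauge_mid side [(0.95, [0.6148, 0.7615])]
gauge_mid top [(0.66, [0.2871, 0.5721])]
    [0.4027 0.2724 0.0064] [0.0042 0.0042]
gauge_grip side [(0.6, [0.6219, 0.7685])]
gauge_grip top [(0.69, [0.2426, 0.5727]), (0.63, [0.29, 0.572
[... 673 characters left out ...]
2105e-03,
       -6.84118368e+01, -1.48166803e+01]), 'joint_velocities': array([ 0.04218711,  0.02457913,  0.0539867 ,  0.01274094,  0.02829878,
       -0.06716638]), 'effort': array([-3.56554647e-04, -3.90476847e+01,  1.87615156e+01,  4.22426283e+00,
        1.54385890e-02, -1.78115135e-05]), 'tcp_pos': array([0.27393605, 0.56173499, 0.22256995]), 'ee_rot': array([[ 8.98796901e-01, -4.38365294e-01, -1.28660741e-05],
       [-4.38365294e-01, -8.98796901e-01,  2.38652890e-05],
       [-2.20257020e-05, -1.58100075e-05, -1.00000000e+00]]), 'wrist_force': array([-0.55510027, -0.28485443, -1.02401216]), 'moment': array([-0.05647352,  0.01052219, -0.0241833 ]), 'gripper_width': 0.9987982931897676}
```

View pics/side0.png

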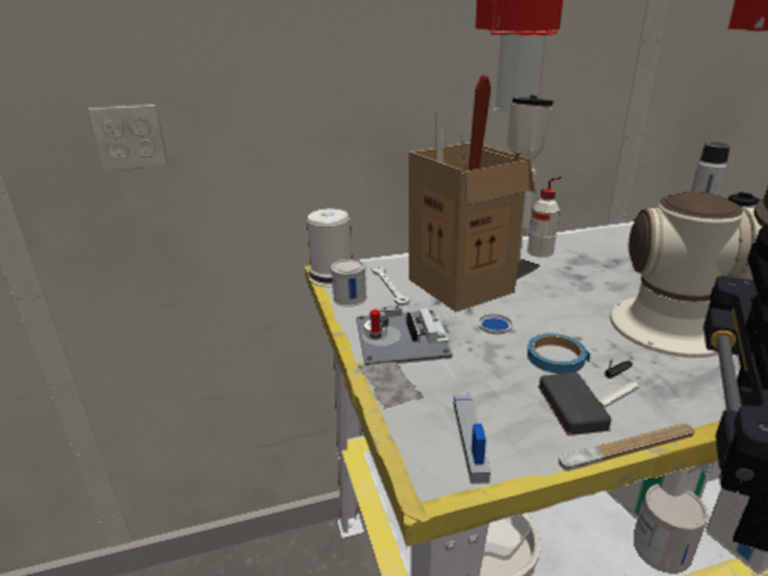

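View pics/top0.png

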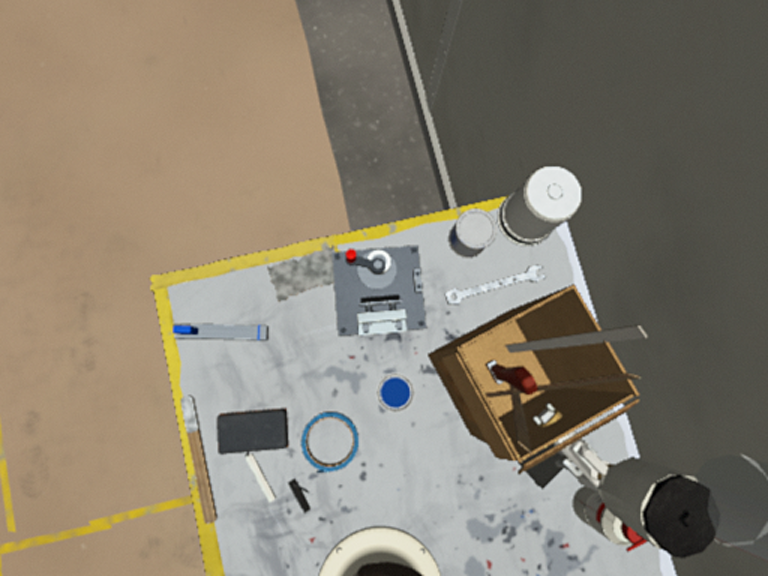

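Run:
```python
from h import *
im=capture('top')
a=cv2.resize(im[155:230,215:295],None,fx=7,fy=7,interpolation=cv2.INTER_CUBIC)[:,:,::-1]
b=cv2.resize(im[205:235,110:190],None,fx=7,fy=7,interpolation=cv2.INTER_CUBIC)[:,:,::-1]
cv2.imwrite('pics/ct1.png',a[:600]);cv2.imwrite('pics/ct2.png',b)
im=capture('side')
a=cv2.resize(im[200:245,232:307],None,fx=9,fy=9,interpolation=cv2.INTER_CUBIC)[:,:,::-1]
b=cv2.resize(im[255:330,290:340],None,fx=8,fy=8,interpolation=cv2.INTER_CUBIC)[:,:,::-1]
cv2.imwrite('pics/cs1.png',a);cv2.imwrite('pics/cs2.png',b)
```

```text
(no output)
```

View pics/ct1.png

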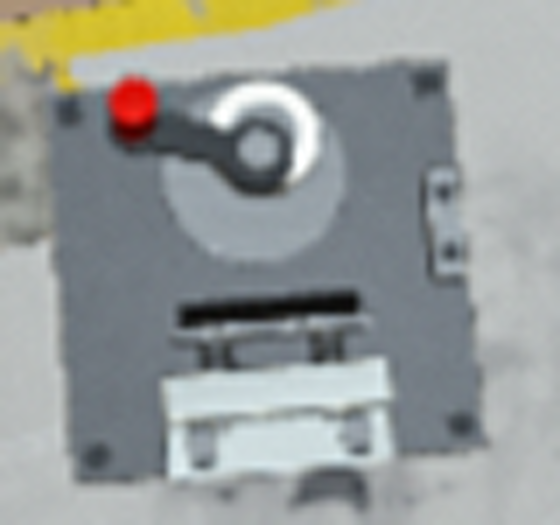

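View pics/ct2.png

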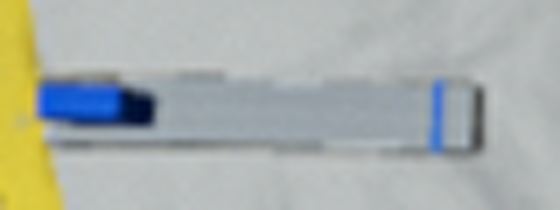

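View pics/cs1.png

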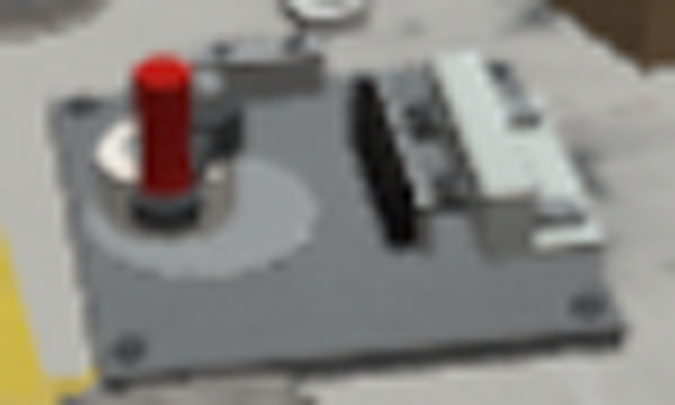

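View pics/cs2.png

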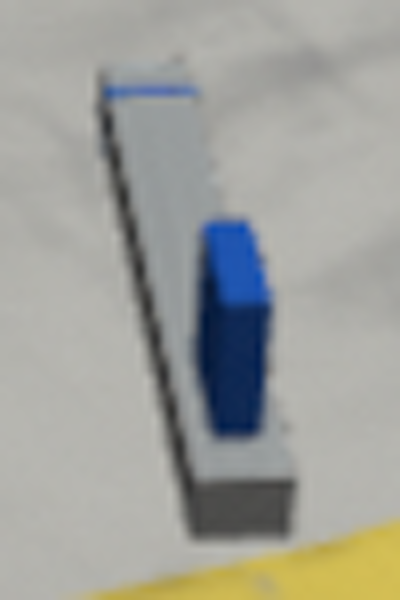

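```bash
cat > fit.py <<'E'
from h import *
from scipy.optimize import least_squares
def px(u,v,x0,y0,s): return np.array([(x0+(u+.5)/s-.5)/512,(y0+(v+.5)/s-.5)/384])
def fit(obs,x0):
    def f(p):
        c,s=np.cos(p[2]),np.sin(p[2]);r=[]
        for n,X,l,w in obs:
            W=np.array([p[0]+c*X[0]-s*X[1],p[1]+s*X[0]+c*X[1],X[2]])
            r+=list((proj(n,W)-l)*[512,384]*w)
        return np.array(r)
    q=least_squares(f,x0,loss='soft_l1');print(q.x.round(4),np.degrees(q.x[2]).round(2));print(f(q.x).reshape(-1,2).round(1).tolist());return q.x
E
python3 - <<'E'
from fit import *
T=lambda u,v:px(u,v,215,155,7)
S=lambda u,v:px(u,v,232,200,9)
o=[('top',(.0725,.075,.01),T(47,90),1),('top',(.0725,-.075,.01),T(445,62),1),('top',(-.0725,-.075,.01),T(485,445),1),('top',(-.0725,.075,.01),T(75,482),1)]
o2=[('side',(.0725,-.075,.01),S(50,100),1),('side',(.0725,.075,.01),S(105,378),1),('side',(-.0725,.075,.01),S(622,330),1)]
print('plate');
for q in(o,o2,o+o2):fit(q,[.49,.01,0])
# gauge: bar
B=lambda u,v:px(u,v,290,255,8);C=lambda u,v:px(u,v,110,205,7)
g1=[('side',(.012,-.075,.02),B(100,75),1),('side',(-.012,-.075,.02),B(185,65),1),('side',(.012,.075,.02),B(193,480),1),('side',(-.012,.075,.02),B(295,478),1),('side',(0,.05,.062),B(237,262),1)]
g2=[('top',(.012,-.075,.02),C(478,84),1),('top',(-.012,-.075,.02),C(474,150),1),('top',(0,.05,.062),C(80,102),1)]
print('gauge')
for q in(g1,g2,g1+g2):fit(q,[.405,.27,0])
print('bolt',atz('top',T(262,147),.05),'handle top',atz('top',T(132,98),.0845), tri([('top',T(132,98)),('side',S(163,72))]))
E
```

```text
plate
[0.481  0.0097 0.1058] 6.06
[[-0.6, -0.2], [0.5, -0.6], [0.5, 0.5], [-0.3, 0.2]]
[0.4797 0.0127 0.1087] 6.23
[[-0.0, 0.0], [-0.6, 0.1], [0.7, -0.2]]
[0.4805 0.0104 0.1081] 6.2
[[-0.9, 0.1], [0.1, -0.5], [0.3, 0.6], [-0.5, 0.5], [-0.3, -0.4], [-1.0, -0.5], [0.2, -0.7]]
gauge
[0.4021 0.2706 0.0043] 0.25
[[-0.2, -1.2], [0.2, -0.4], [-0.2, 0.5], [0.3, 0.2], [-0.1, 0.1]]
[0.4032 0.2678 0.0058] 0.33
[[0.0, -0.1], [0.2, 0.2], [-0.2, -0.0]]
[0.4024 0.2694 0.0075] 0.43
[[-0.5, -1.6], [-0.1, -0.7], [-0.3, 0.1], [0.2, -0.3], [-0.3, -0.4], [-0.6, 0.1], [-0.5, 0.4], [-0.9, 0.4]]
bolt [0.51727587 0.0126316  0.05      ] handle top [0.52578924 0.05793842 0.0845    ] (array([0.52510139, 0.05808301, 0.082907  ]), [np.float64(0.0010289616276754814), np.float64(0.0010289616276754512)])
```

```bash
cat >> h.py <<'E'
def go(target,yangle=None):
    s=sense();R=np.array(s['ee_rot']);d=R.T@(np.array(target)-s['tcp_pos'])*100
    a=np.degrees(np.arctan2(R[1,1],R[0,1]));sp=None if yangle is None else (a-yangle+180)%360-180
    print('delta cm',d.round(2),'spin',sp,'yang',a.round(2),'tcp',s['tcp_pos'].round(4),'F',s['wrist_force'].round(2),'w',round(s['gripper_width']*8.7,2),'t',round(s['time_s'],2))
E
python3 -c "
from h import *
go([.402,.319,.13],-179.6)"
```

```text
delta cm [22.15 16.2   9.25] spin 63.59914661904696 yang -116.0 tcp [0.2739 0.5617 0.2225] F [-0.14 -1.03 -0.02] w 8.7 t 1.2
```

```bash
python3 -m inch '[{"fingers":5,"delta_pos":[22.15,16.2,9.2],"spin":63.6},{"fingers":5,"delta_pos":[22.15,16.2,9.2],"spin":63.6},{"fingers":5,"delta_pos":[22.15,16.2,9.2],"spin":63.6},{"fingers":5,"delta_pos":[22.15,16.2,9.2],"spin":63.6},{"fingers":5,"delta_pos":[22.15,16.2,9.2],"spin":63.6},{"fingers":5,"delta_pos":[22.15,16.2,9.2],"spin":63.6},{"fingers":5,"delta_pos":[22.15,16.2,9.2],"spin":63.6},{"fingers":5,"delta_pos":[22.15,16.2,9.2],"spin":63.6},{"fingers":5,"delta_pos":[22.15,16.2,9.2],"spin":63.6},{"fingers":5,"delta_pos":[22.15,16.2,9.2],"spin":63.6}]'
python3 -c "
from h import *
shot('side','s1.png');shot('top','t1.png')
go([.402,.319,.025],-179.6)"
```

```text
time_s: 2.2
tcp_pos: [0.4021, 0.3192, 0.1307]
ee_rot: [[0.008, -1.0, 0.0], [-1.0, -0.008, 0.0], [-0.0, -0.0, -1.0]]
wrist_force: [-0.5, -0.4, 0.1]
gripper_width: 0.574
delta cm [ 0.04 -0.   10.57] spin 0.0788270973386318 yang -179.52 tcp [0.402  0.3193 0.1307] F [0.13 0.49 0.47] w 5.03 t 2.3
```

View pics/s1.png

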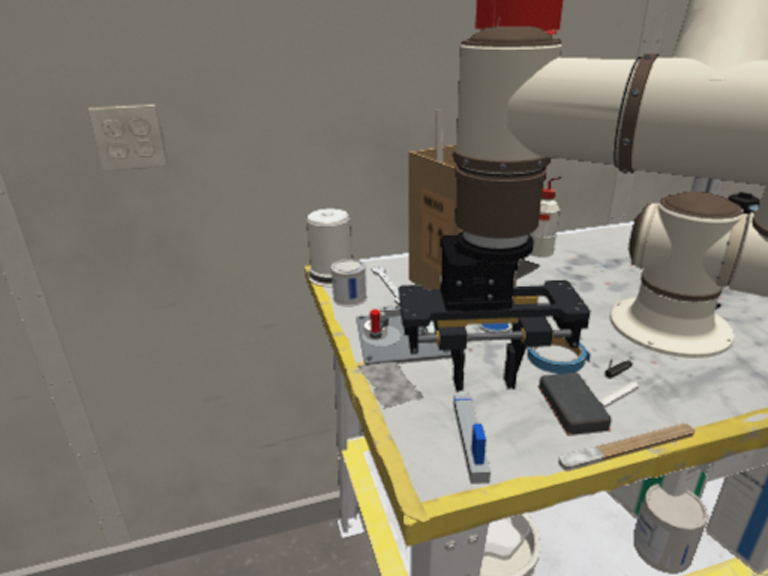

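View pics/t1.png

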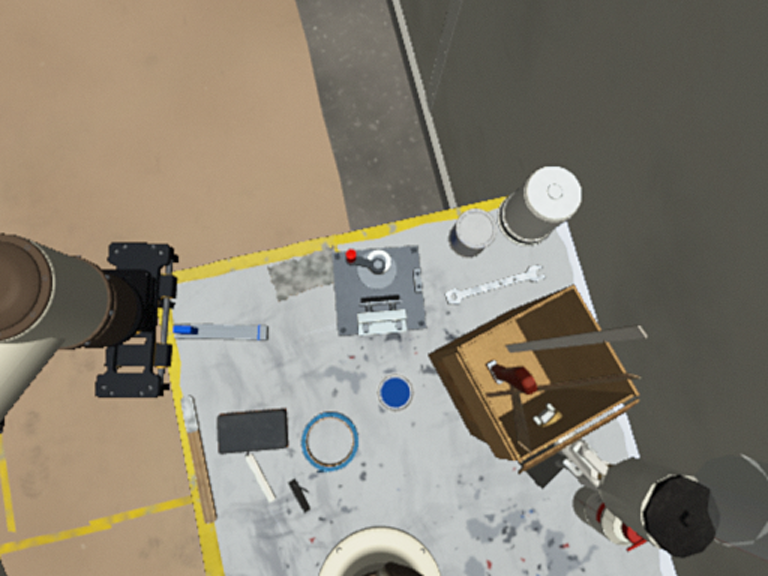

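```bash
python3 -m inch '[{"fingers":5,"delta_pos":[0,0,5],"spin":0},{"fingers":5,"delta_pos":[0,0,8],"spin":0},{"fingers":5,"delta_pos":[0,0,8],"spin":0}]'
python3 -c "
from h import *
im=capture('side');cv2.imwrite('pics/s2.png',cv2.resize(im[220:340,260:400],None,fx=5,fy=5)[:,:,::-1])
print(proj('side',sense()['tcp_pos'])*[512,384]);print((proj('side',sense()['tcp_pos'])*[512,384]-[260,220])*5)
go([.402,.319,.025],-179.6)"
```

```text
time_s: 2.6
tcp_pos: [0.3998, 0.3166, 0.047]
ee_rot: [[0.007, -1.0, -0.006], [-1.0, -0.007, -0.007], [0.007, 0.006, -1.0]]
wrist_force: [-0.8, -2.0, 0.6]
gripper_width: 0.577
[318.73198979 291.81505713]
[293.65994897 359.07528565]
delta cm [-0.08 -0.08  2.43] spin 0.0694400403609734 yang -179.53 tcp [0.4013 0.3183 0.0493] F [-0.4   0.77  0.23] w 5.03 t 2.65
```

View pics/s2.png

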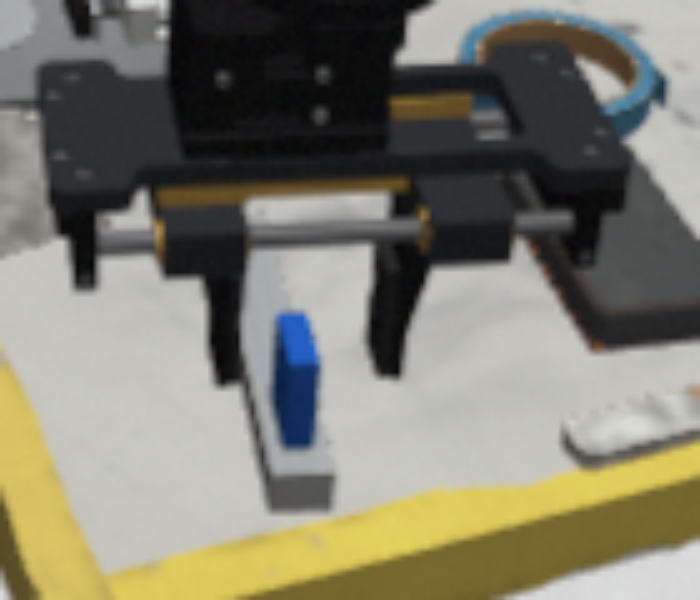

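```bash
python3 -m inch '[{"fingers":5,"delta_pos":[0,0,1.5],"spin":0},{"fingers":5,"delta_pos":[0,0,2.4],"spin":0},{"fingers":5,"delta_pos":[0,0,2.4],"spin":0},{"fingers":5,"delta_pos":[0,0,2.4],"spin":0}]'
python3 -c "
from h import *
im=capture('side');cv2.imwrite('pics/s3.png',cv2.resize(im[220:340,260:400],None,fx=5,fy=5)[:,:,::-1])
im=capture('top');cv2.imwrite('pics/t3.png',cv2.resize(im[140:290,60:200],None,fx=4,fy=4)[:,:,::-1])
go([.402,.319,.025],-179.6)"
```

```text
time_s: 3.05
tcp_pos: [0.4025, 0.3197, 0.0276]
ee_rot: [[0.008, -1.0, 0.001], [-1.0, -0.008, 0.001], [-0.001, -0.001, -1.0]]
wrist_force: [-0.1, -0.3, 0.2]
gripper_width: 0.575
delta cm [0.07 0.05 0.26] spin 0.019527201935090943 yang -179.58 tcp [0.4025 0.3197 0.0276] F [0.7  0.12 0.32] w 5.04 t 3.15
```

View pics/s3.png

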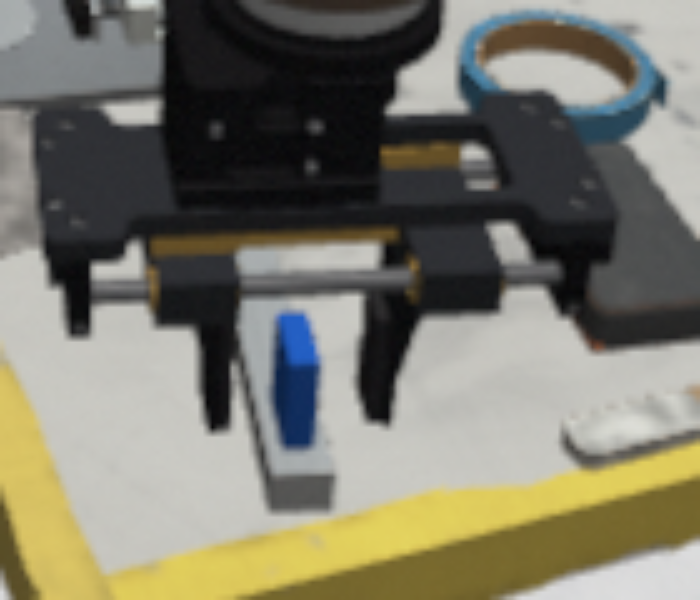

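View pics/t3.png

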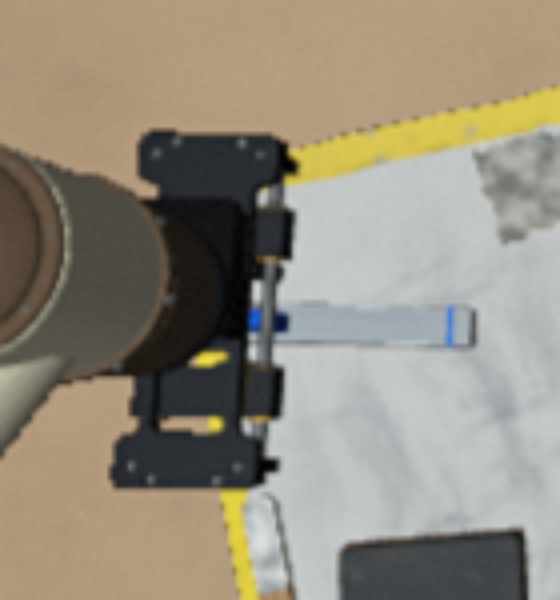

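```bash
python3 -m inch '[{"fingers":0.8,"delta_pos":[0,0,0],"spin":0},{"fingers":0.8,"delta_pos":[0,0,0],"spin":0},{"fingers":0.8,"delta_pos":[0,0,0],"spin":0},{"fingers":0.8,"delta_pos":[0,0,0],"spin":0},{"fingers":0.8,"delta_pos":[0,0,0],"spin":0},{"fingers":0.8,"delta_pos":[0,0,0],"spin":0}]'
python3 -m inch '[{"fingers":0.8,"delta_pos":[0,0,-4],"spin":0},{"fingers":0.8,"delta_pos":[0,0,-8],"spin":0},{"fingers":0.8,"delta_pos":[0,0,-8],"spin":0},{"fingers":0.8,"delta_pos":[0,0,-8],"spin":0}]'
python3 -c "
from h import *
im=capture('side');cv2.imwrite('pics/s4.png',cv2.resize(im[180:340,260:400],None,fx=4,fy=4)[:,:,::-1])
go([.402,.319,.025],-179.6)"
```

```text
time_s: 3.75
tcp_pos: [0.4021, 0.3191, 0.0266]
ee_rot: [[0.007, -1.0, 0.0], [-1.0, -0.007, 0.0], [-0.0, -0.0, -1.0]]
wrist_force: [-1.2, -0.0, -0.6]
gripper_width: 0.134
time_s: 4.15
tcp_pos: [0.4019, 0.3191, 0.107]
ee_rot: [[0.006, -1.0, 0.0], [-1.0, -0.006, 0.002], [-0.002, -0.0, -1.0]]
wrist_force: [0.5, -0.2, -2.0]
gripper_width: 0.135
delta cm [-0.07 -0.08  8.08] spin -0.04518746841608845 yang -179.65 tcp [0.4013 0.3183 0.1058] F [-0.18 -0.34 -1.28] w 1.17 t 4.2
```

View pics/s4.png

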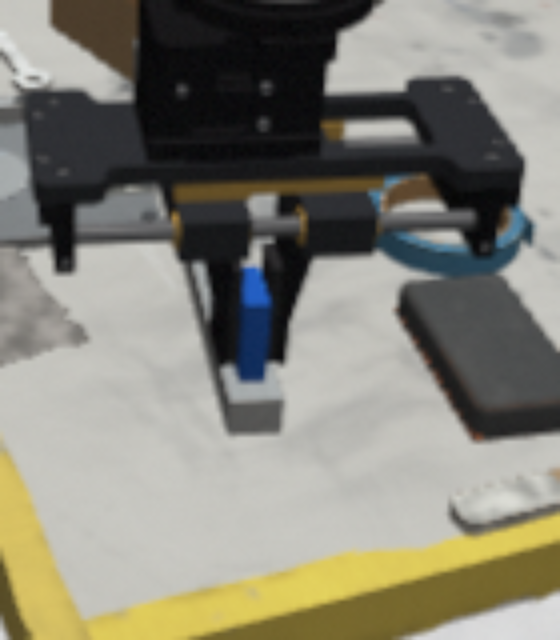

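```bash
python3 -c "
from fit import *
T=lambda u,v:px(u,v,215,155,7)
S=lambda u,v:px(u,v,232,200,9)
c,s=np.cos(.1081),np.sin(.1081)
def G(W): d=W[:2]-[.4805,.0104]; return (np.array([c*d[0]+s*d[1],-s*d[0]+c*d[1]])*1e3).round(1)
print('pad',G(atz('top',T(180,308),.033)),G(atz('top',T(355,291),.033)))
print('pad side top',G(atz('side',S(350,85),.033)),G(atz('side',S(392,242),.010)), G(atz('side',S(388,165),.033)))
print('stop top',G(atz('top',T(427,220),.026)))
print('roller disc recess',G(atz('top',T(162,170),.01)),G(atz('top',T(345,170),.01)),G(atz('top',T(250,262),.01)))
go([.479,.0796,.107],-173.8)"
```

```text
pad [-15.1  31.3] [-14.3 -31. ]
pad side top [-13.9 -26.9] [-17.4  24. ] [-16.9  19.6]
stop top [ 10.2 -59.9]
roller disc recess [39.3 33.1] [ 33.8 -33.7] [2.7 4.1]
delta cm [23.92 -7.62 -0.11] spin -5.845187468416071 yang -179.65 tcp [0.4013 0.3183 0.1058] F [-0.18 -0.34 -1.28] w 1.17 t 4.2
```

```bash
python3 -m inch '[{"fingers":0.8,"delta_pos":[4,-1.2,-2],"spin":-2},{"fingers":0.8,"delta_pos":[8,-2.4,-2],"spin":-4},{"fingers":0.8,"delta_pos":[12,-3.7,-2],"spin":-5.8},{"fingers":0.8,"delta_pos":[16,-5,-2],"spin":-5.8},{"fingers":0.8,"delta_pos":[20,-6.2,-2],"spin":-5.8},{"fingers":0.8,"delta_pos":[22.5,-7,-2],"spin":-5.8},{"fingers":0.8,"delta_pos":[24,-7.35,-1],"spin":-5.8},{"fingers":0.8,"delta_pos":[24,-7.35,0],"spin":-5.8},{"fingers":0.8,"delta_pos":[24,-7.35,1],"spin":-5.8},{"fingers":0.8,"delta_pos":[24,-7.35,1],"spin":-5.8}]'
python3 -c "
from h import *
shot('side','s5.png');shot('top','t5.png')
im=capture('side');cv2.imwrite('pics/s5c.png',cv2.resize(im[170:250,220:320],None,fx=7,fy=7)[:,:,::-1])
im=capture('top');cv2.imwrite('pics/t5c.png',cv2.resize(im[140:240,200:310],None,fx=6,fy=6)[:,:,::-1])
go([.477,.0794,.0367],-173.8)"
```

```text
time_s: 5.2
tcp_pos: [0.4754, 0.0794, 0.0941]
ee_rot: [[0.108, -0.994, -0.005], [-0.994, -0.108, -0.002], [0.002, 0.005, -1.0]]
wrist_force: [0.1, 0.5, -2.0]
gripper_width: 0.135
delta cm [0.09 0.05 6.  ] spin 0.0796353907660432 yang -173.72 tcp [0.4774 0.0803 0.0967] F [ 0.38  0.1  -1.66] w 1.19 t 5.4
```

View pics/s5c.png

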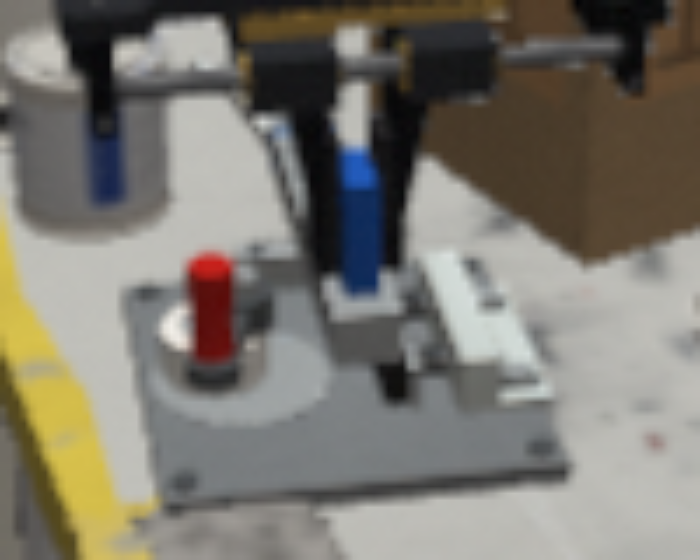

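View pics/t5c.png

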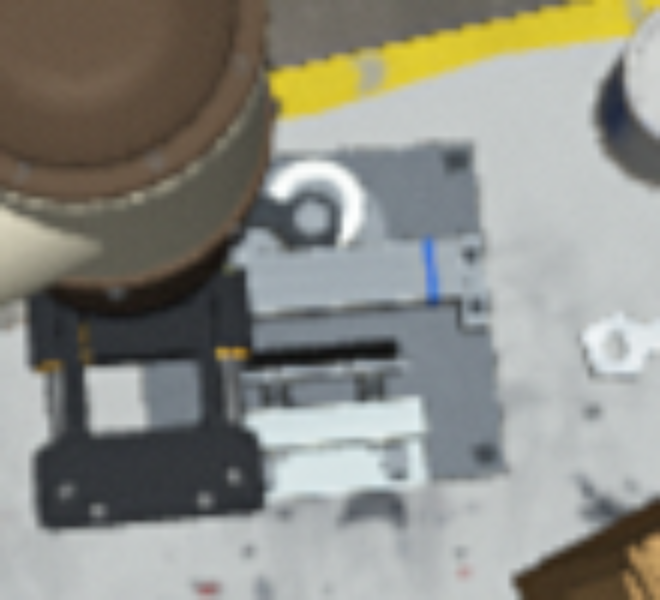

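```bash
cat >> h.py <<'E'
c_,s_=np.cos(.1081),np.sin(.1081)
def G(W): d=np.asarray(W)[:2]-[.4805,.0104]; return (np.array([c_*d[0]+s_*d[1],-s_*d[0]+c_*d[1]])*1e3).round(1)
def W(x,y): return np.array([.4805+c_*x-s_*y,.0104+s_*x+c_*y])
E
python3 -c "
from fit import *
T=lambda u,v:px(u,v,200,140,6)
for u,v in((425,238),(430,300),(465,240),(250,247),(250,313),(488,297)): print(u,v,G(atz('top',T(u,v),.09)))
"
```

```text
425 238 [ 16.5 -41.5]
430 300 [ -8. -41.]
465 240 [ 14.5 -56.9]
250 247 [18.6 26.7]
250 313 [-7.2 28.8]
488 297 [ -8.6 -63.6]
```

```bash
python3 -m inch '[{"fingers":0.8,"delta_pos":[-0.3,0,1.5],"spin":0},{"fingers":0.8,"delta_pos":[-0.3,0,3],"spin":0},{"fingers":0.8,"delta_pos":[-0.3,0,4.5],"spin":0},{"fingers":0.8,"delta_pos":[-0.3,0,5.2],"spin":0},{"fingers":0.8,"delta_pos":[-0.3,0,5.6],"spin":0},{"fingers":0.8,"delta_pos":[-0.3,0,5.6],"spin":0}]'
python3 -c "
from h import *
im=capture('side');cv2.imwrite('pics/s6c.png',cv2.resize(im[170:250,220:320],None,fx=7,fy=7)[:,:,::-1])
im=capture('top');cv2.imwrite('pics/t6c.png',cv2.resize(im[140:240,200:310],None,fx=6,fy=6)[:,:,::-1])
go([.477,.0794,.0367],-173.8)"
```

```text
time_s: 6.0
tcp_pos: [0.477, 0.0828, 0.0406]
ee_rot: [[0.108, -0.994, 0.0], [-0.994, -0.108, -0.0], [0.0, -0.0, -1.0]]
wrist_force: [-0.2, -0.5, -1.0]
gripper_width: 0.132
delta cm [0.34 0.08 0.45] spin 0.01810382902300489 yang -173.78 tcp [0.4774 0.0829 0.0412] F [ 0.69 -0.25 -2.03] w 1.19 t 6.1
```

View pics/s6c.png

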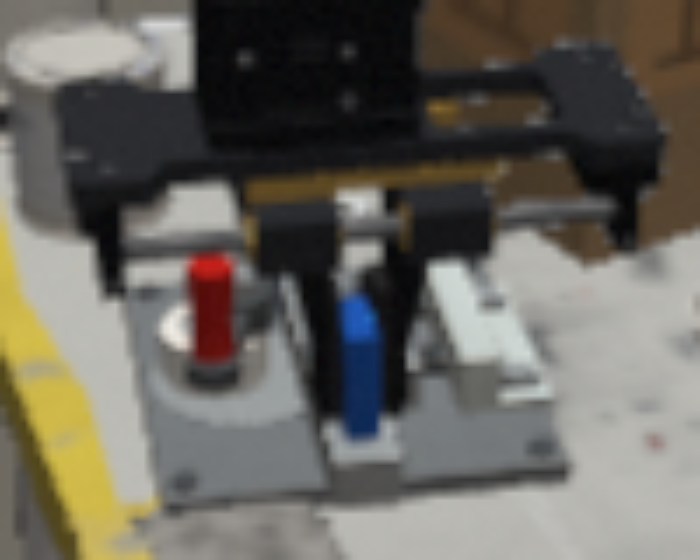

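View pics/t6c.png

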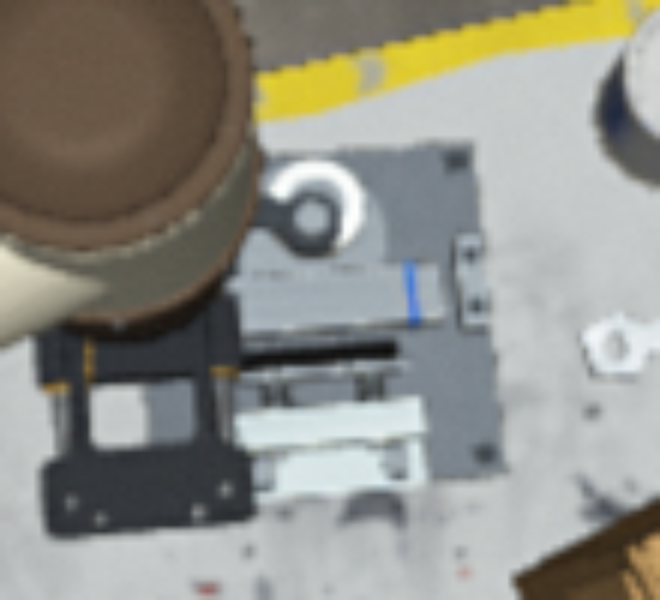

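```bash
python3 -m inch '[{"fingers":0.8,"delta_pos":[0,0,0.25],"spin":0},{"fingers":0.8,"delta_pos":[0,0,0.45],"spin":0},{"fingers":0.8,"delta_pos":[0,0,0.45],"spin":0}]'; python3 -m inch '[{"fingers":0.8,"delta_pos":[0.3,0,0],"spin":0},{"fingers":0.8,"delta_pos":[0.5,0,0],"spin":0},{"fingers":0.8,"delta_pos":[0.6,0,0],"spin":0},{"fingers":0.8,"delta_pos":[0.6,0,0],"spin":0}]'
python3 -c "
from h import *
im=capture('top');cv2.imwrite('pics/t7c.png',cv2.resize(im[140:240,200:310],None,fx=6,fy=6)[:,:,::-1])
go([.477,.0794,.0367],-173.8)"
```

```text
time_s: 6.4
tcp_pos: [0.4772, 0.0827, 0.0365]
ee_rot: [[0.108, -0.994, 0.001], [-0.994, -0.108, 0.0], [-0.0, -0.001, -1.0]]
wrist_force: [-0.6, 0.3, 2.7]
gripper_width: 0.137
time_s: 6.8
tcp_pos: [0.4782, 0.0767, 0.0365]
ee_rot: [[0.108, -0.994, 0.002], [-0.994, -0.108, 0.001], [-0.0, -0.002, -1.0]]
wrist_force: [1.1, 1.5, 3.7]
gripper_width: 0.139
delta cm [-0.28  0.09 -0.02] spin 0.011965462864026222 yang -173.79 tcp [0.4782 0.0767 0.0365] F [1.38 1.59 3.85] w 1.17 t 6.85
```

View pics/t7c.png

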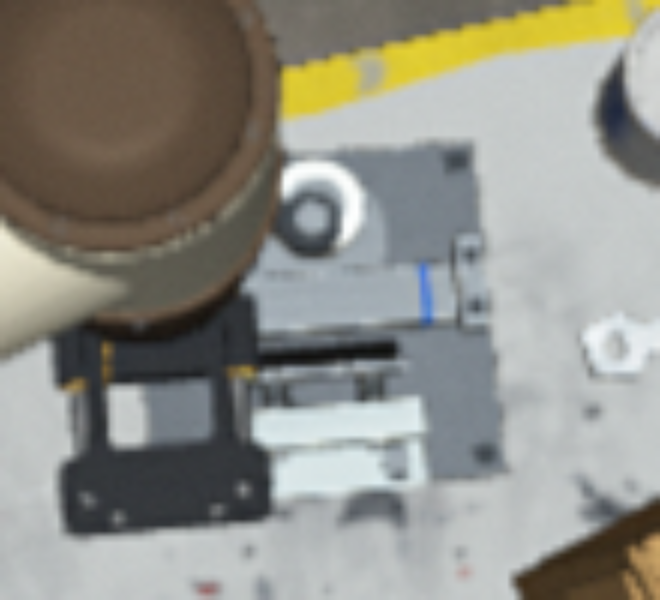

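```bash
for i in 1 2; do python3 -m inch '[{"fingers":0.8,"delta_pos":[0.1,0,0],"spin":0},{"fingers":0.8,"delta_pos":[0.1,0,0],"spin":0}]' | grep -E 'tcp|force'; done
```

```text
tcp_pos: [0.4784, 0.076, 0.0365]
wrist_force: [-0.8, 3.0, 6.0]
tcp_pos: [0.4784, 0.0751, 0.0365]
wrist_force: [-0.2, 3.7, 5.1]
```

```bash
for i in 1 2; do python3 -m inch '[{"fingers":0.8,"delta_pos":[0.1,0,0],"spin":0},{"fingers":0.8,"delta_pos":[0.1,0,0],"spin":0}]' | grep -E 'tcp|force'; done; python3 -c "
from h import *
go([.477,.0794,.0367],-173.8)
print(G(sense()['tcp_pos']))"
```

```text
tcp_pos: [0.4785, 0.0749, 0.0365]
wrist_force: [-2.0, 8.0, 5.6]
tcp_pos: [0.4789, 0.0749, 0.0365]
wrist_force: [-2.9, 12.6, 4.8]
delta cm [-0.47  0.15 -0.02] spin -0.01670981361758095 yang -173.82 tcp [0.4789 0.0749 0.0365] F [-2.93 12.56  4.81] w 1.2 t 7.65
[ 5.4 64.3]
```

```bash
python3 -m inch '[{"fingers":0.8,"delta_pos":[-0.15,0,0],"spin":0},{"fingers":2.6,"delta_pos":[-0.15,0,0],"spin":0},{"fingers":2.6,"delta_pos":[-0.15,0,0],"spin":0},{"fingers":2.6,"delta_pos":[-0.15,0,0],"spin":0},{"fingers":2.6,"delta_pos":[-0.15,0,-2],"spin":0},{"fingers":2.6,"delta_pos":[-0.15,0,-6],"spin":0},{"fingers":2.6,"delta_pos":[-0.15,0,-8],"spin":0},{"fingers":2.6,"delta_pos":[-0.15,0,-8],"spin":0}]'
python3 -c "
from h import *
im=capture('side');cv2.imwrite('pics/s8c.png',cv2.resize(im[170:250,220:320],None,fx=7,fy=7)[:,:,::-1])
go([.525,.058,.115],-173.8)"
```

```text
time_s: 8.45
tcp_pos: [0.4792, 0.0743, 0.1186]
ee_rot: [[0.108, -0.994, 0.005], [-0.994, -0.108, 0.002], [-0.001, -0.005, -1.0]]
wrist_force: [-0.3, 0.4, 0.3]
gripper_width: 0.298
delta cm [ 2.09 -4.51  0.19] spin -0.0389101058002268 yang -173.84 tcp [0.4779 0.0739 0.1168] F [-0.1  -0.17 -0.71] w 2.61 t 8.5
```

View pics/s8c.png

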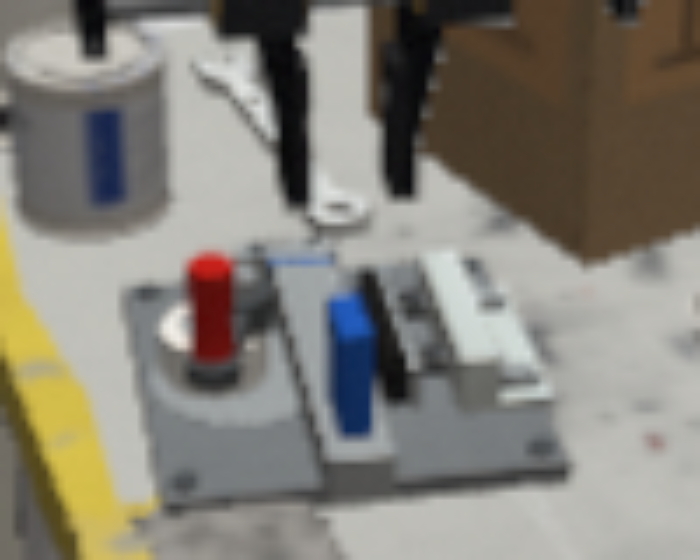

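```bash
python3 -m inch '[{"fingers":3.2,"delta_pos":[2.1,-4.5,0.2],"spin":0},{"fingers":3.2,"delta_pos":[2.1,-4.5,0.2],"spin":0},{"fingers":3.2,"delta_pos":[2.1,-4.5,0.2],"spin":0},{"fingers":3.2,"delta_pos":[2.1,-4.5,0.2],"spin":0},{"fingers":3.2,"delta_pos":[2.1,-4.5,0.2],"spin":0}]'
python3 -c "
from h import *
im=capture('side');cv2.imwrite('pics/s9c.png',cv2.resize(im[170:250,220:320],None,fx=7,fy=7)[:,:,::-1])
p=sense()['tcp_pos'];print((proj('side',p)*[512,384]-[220,170])*7)
go([.525,.058,.052],-173.8)"
```

```text
time_s: 9.0
tcp_pos: [0.5237, 0.058, 0.1135]
ee_rot: [[0.108, -0.994, -0.002], [-0.994, -0.108, -0.001], [0.0, 0.002, -1.0]]
wrist_force: [0.3, 0.8, -0.6]
gripper_width: 0.365
[205.67188983 182.74162462]
delta cm [ 0.02 -0.11  6.18] spin 0.02751286852290491 yang -173.77 tcp [0.5239 0.0581 0.1138] F [-0.13 -0.15  0.3 ] w 3.19 t 9.05
```

View pics/s9c.png

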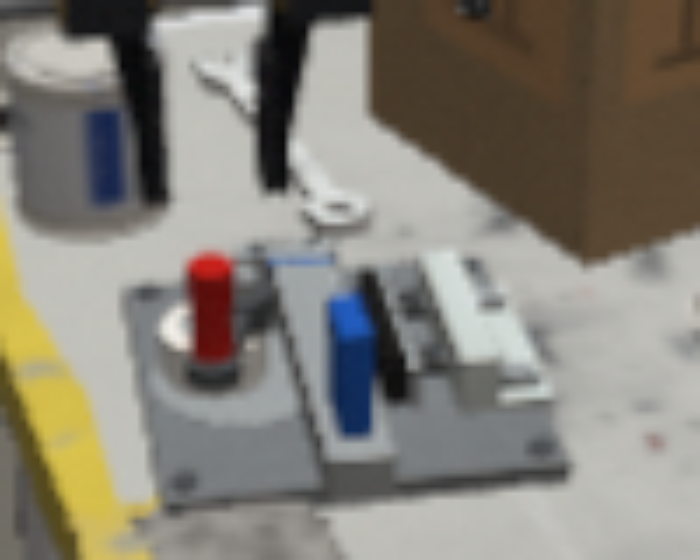

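```bash
python3 -m inch '[{"fingers":3.2,"delta_pos":[0,-0.05,2],"spin":0},{"fingers":3.2,"delta_pos":[0,-0.05,4],"spin":0},{"fingers":3.2,"delta_pos":[0,-0.05,6.1],"spin":0},{"fingers":3.2,"delta_pos":[0,-0.05,6.1],"spin":0},{"fingers":3.2,"delta_pos":[0,-0.05,6.1],"spin":0}]'
python3 -c "
from h import *
im=capture('side');cv2.imwrite('pics/s10c.png',cv2.resize(im[170:250,220:320],None,fx=7,fy=7)[:,:,::-1])
go([.525,.058,.052],-173.8)"
```

```text
time_s: 9.55
tcp_pos: [0.5252, 0.0583, 0.0534]
ee_rot: [[0.109, -0.994, -0.0], [-0.994, -0.109, -0.0], [0.0, 0.0, -1.0]]
wrist_force: [0.2, 0.4, 0.2]
gripper_width: 0.37
delta cm [0.04 0.09 0.21] spin 0.047172803703119826 yang -173.75 tcp [0.5258 0.0585 0.0541] F [ 0.02 -0.17  0.65] w 3.19 t 9.6
```

View pics/s10c.png

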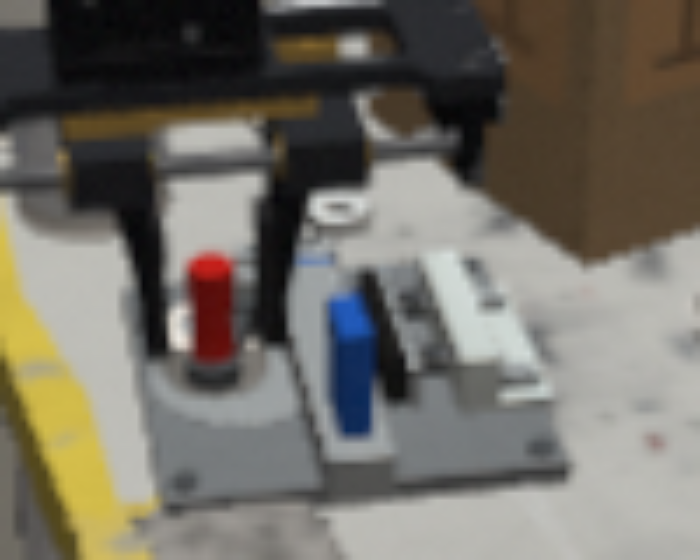

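Fingers straddle the handle. Close, slightly squeezing, and read where it centres.

```bash
python3 -m inch '[{"fingers":1.3,"delta_pos":[0,0,0],"spin":0},{"fingers":1.3,"delta_pos":[0,0,0],"spin":0},{"fingers":1.3,"delta_pos":[0,0,0],"spin":0},{"fingers":1.3,"delta_pos":[0,0,0],"spin":0},{"fingers":1.3,"delta_pos":[0,0,0],"spin":0}]'
cat >> h.py <<'E'
def crank(ths):
    # world deltas from current commanded ~ measured; handle path
    s=sense();R=np.array(s['ee_rot']);p=np.array(s['tcp_pos']);g=G(p)/1e3;r=g-[.0325,0]
    a=np.arctan2(r[1],r[0]);th0=np.radians(75)-a
    print('r',np.linalg.norm(r).round(4),'theta',th0.round(3),'F',s['wrist_force'].round(1),'w',round(s['gripper_width']*8.7,2),'t',round(s['time_s'],2))
    for t in ths:
        q=W(.0325+.045*np.cos(np.radians(75)-t),.045*np.sin(np.radians(75)-t))
        print(t,(R.T@np.array([q[0]-p[0],q[1]-p[1],0])*100).round(2))
E
python3 -c "
from h import *
crank([.12,.25,.4,.55,.7,.85,1,1.15,1.3,1.4,1.5,1.6,1.7])"
```

```text
time_s: 10.1
tcp_pos: [0.5258, 0.0583, 0.0536]
ee_rot: [[0.108, -0.994, 0.001], [-0.994, -0.108, 0.0], [-0.0, -0.001, -1.0]]
wrist_force: [-0.4, 0.4, 2.7]
gripper_width: 0.166
r 0.0462 theta 0.131 F [-0.4  0.4  2.7] w 1.44 t 10.1
0.12 [ 0.09  0.09 -0.  ]
0.25 [ 0.35 -0.43  0.  ]
0.4 [ 0.72 -1.    0.  ]
0.55 [ 1.17 -1.5   0.  ]
0.7 [ 1.7  -1.92  0.  ]
0.85 [ 2.28 -2.26  0.  ]
1 [ 2.9  -2.52  0.  ]
1.15 [ 3.56 -2.67  0.  ]
1.3 [ 4.23 -2.73  0.  ]
1.4 [ 4.68 -2.71  0.  ]
1.5 [ 5.12 -2.65  0.  ]
1.6 [ 5.56 -2.54  0.  ]
1.7 [ 5.99 -2.39  0.  ]
```

```bash
python3 -c "
from h import *
im=capture('side');cv2.imwrite('pics/s11c.png',cv2.resize(im[170:250,220:320],None,fx=7,fy=7)[:,:,::-1])
im=capture('top');cv2.imwrite('pics/t11c.png',cv2.resize(im[130:230,180:310],None,fx=6,fy=6)[:,:,::-1])
print(sense()['gripper_width']*8.7)"
```

```text
1.4422651740824448
```

View pics/s11c.png

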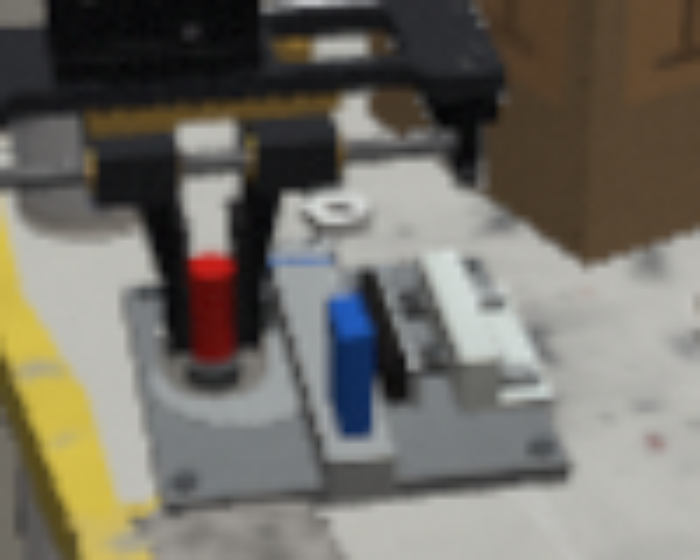

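View pics/t11c.png

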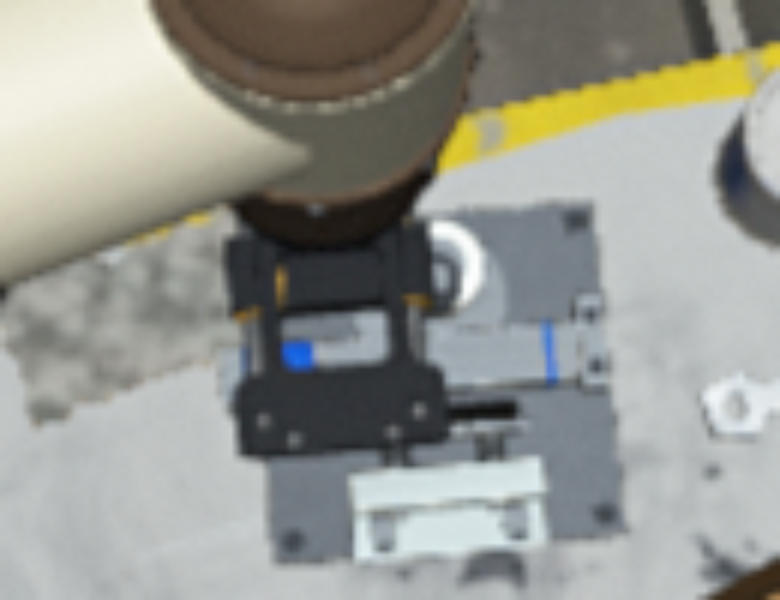

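```bash
python3 -c "
from fit import *
S=lambda u,v:px(u,v,220,170,7)
p=sense()['tcp_pos'];print(p,(proj('side',p)*[512,384]-[220,170])*7)
print('base',atz('side',S(213,355),.0475),'top',atz('side',S(212,263),.0845))
for n,t in (('side','crank_grip'),):
  for q in spot_point(n,t)[:2]: print(q, atz(n,q['location'],.066))
"
```

```text
[0.52580225 0.05828865 0.0536489 ] [205.16725811 335.45406373]
base [0.52429944 0.05938875 0.0475    ] top [0.523607   0.05942022 0.0845    ]
{'location': [0.4914, 0.549], 'conf': 0.63} [0.51971044 0.04538383 0.066     ]
```

```bash
python3 -m inch '[{"fingers":0.6,"delta_pos":[0,0,0],"spin":0},{"fingers":0.6,"delta_pos":[0,0,0],"spin":0},{"fingers":0.6,"delta_pos":[0,0,0],"spin":0}]'
```

```text
time_s: 10.55
tcp_pos: [0.5258, 0.0583, 0.0536]
ee_rot: [[0.108, -0.994, 0.001], [-0.994, -0.108, 0.0], [-0.0, -0.001, -1.0]]
wrist_force: [-0.9, 0.6, 5.6]
gripper_width: 0.171
```

```bash
python3 -m inch '[{"fingers":0.6,"delta_pos":[0.12,-0.25,0],"spin":0},{"fingers":0.6,"delta_pos":[0.27,-0.5,0],"spin":0},{"fingers":0.6,"delta_pos":[0.45,-0.8,0],"spin":0},{"fingers":0.6,"delta_pos":[0.62,-1.07,0],"spin":0},{"fingers":0.6,"delta_pos":[0.62,-1.07,0],"spin":0}]'
python3 -c "
from h import *
im=capture('side');cv2.imwrite('pics/s12c.png',cv2.resize(im[170:250,220:320],None,fx=7,fy=7)[:,:,::-1])
crank([.4])"
```

```text
time_s: 11.05
tcp_pos: [0.537, 0.0539, 0.0536]
ee_rot: [[0.108, -0.994, 0.001], [-0.994, -0.108, 0.001], [-0.001, -0.001, -1.0]]
wrist_force: [-1.5, 3.3, 6.6]
gripper_width: 0.171
r 0.0468 theta 0.39 F [-2.1  3.5  5.4] w 1.45 t 11.1
0.4 [ 0.17  0.08 -0.  ]
```

View pics/s12c.png

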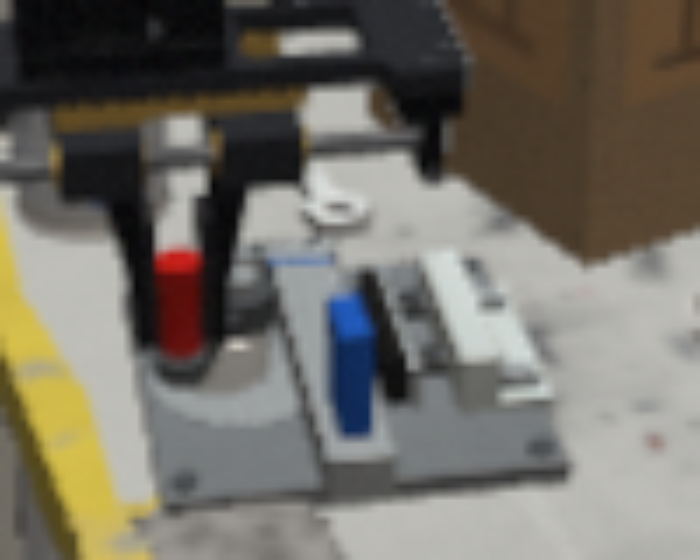

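```bash
cat >> h.py <<'E'
def arc(t0,ts,r=.0455):
    R=np.array(sense()['ee_rot']);h=lambda t:W(r*np.cos(np.radians(75)-t),r*np.sin(np.radians(75)-t))
    for t in ts: d=h(t)-h(t0);print(round(t,3),(R.T@np.r_[d,0]*100).round(2)[:2].tolist())
E
python3 -c "
from h import *
arc(.4,np.arange(.5,1.55,.1))"
```

```text
0.5 [0.3, -0.34]
0.6 [0.63, -0.66]
0.7 [0.99, -0.94]
0.8 [1.37, -1.18]
0.9 [1.78, -1.38]
1.0 [2.21, -1.54]
1.1 [2.65, -1.65]
1.2 [3.1, -1.73]
1.3 [3.55, -1.75]
1.4 [4.0, -1.73]
1.5 [4.45, -1.67]
```

```bash
python3 -m inch '[{"fingers":0.6,"delta_pos":[0.3,-0.34,0],"spin":0},{"fingers":0.6,"delta_pos":[0.63,-0.66,0],"spin":0},{"fingers":0.6,"delta_pos":[0.99,-0.94,0],"spin":0},{"fingers":0.6,"delta_pos":[1.37,-1.18,0],"spin":0},{"fingers":0.6,"delta_pos":[1.78,-1.38,0],"spin":0},{"fingers":0.6,"delta_pos":[2.21,-1.54,0],"spin":0},{"fingers":0.6,"delta_pos":[2.65,-1.65,0],"spin":0},{"fingers":0.6,"delta_pos":[3.1,-1.73,0],"spin":0},{"fingers":0.6,"delta_pos":[3.55,-1.75,0],"spin":0},{"fingers":0.6,"delta_pos":[4,-1.73,0],"spin":0},{"fingers":0.6,"delta_pos":[4,-1.73,0],"spin":0}]'
python3 -c "
from h import *
im=capture('side');cv2.imwrite('pics/s13c.png',cv2.resize(im[170:250,220:320],None,fx=7,fy=7)[:,:,::-1])
im=capture('top');cv2.imwrite('pics/t13c.png',cv2.resize(im[130:230,180:310],None,fx=6,fy=6)[:,:,::-1])
crank([.4])"
```

```text
time_s: 12.2
tcp_pos: [0.5606, 0.0163, 0.0537]
ee_rot: [[0.108, -0.994, 0.006], [-0.994, -0.108, 0.002], [-0.001, -0.006, -1.0]]
wrist_force: [3.5, 4.4, 1.9]
gripper_width: 0.167
r 0.0479 theta 1.368 F [4.1 3.3 1.2] w 1.46 t 12.3
0.4 [-3.83  2.01 -0.01]
```

View pics/s13c.png

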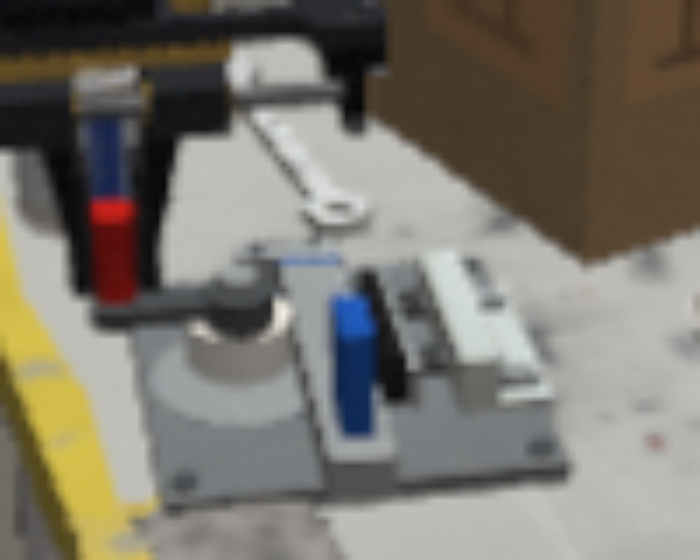

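View pics/t13c.png

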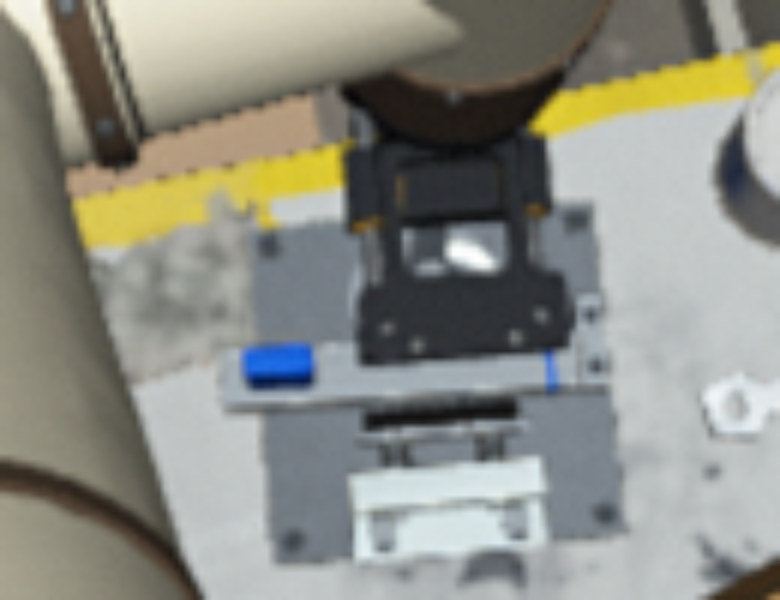

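```bash
python3 -c "
from h import *
arc(1.4,np.arange(1.45,2.1,.05))"
```

```text
1.45 [0.23, 0.03]
1.5 [0.45, 0.06]
1.55 [0.67, 0.11]
1.6 [0.89, 0.17]
1.65 [1.11, 0.24]
1.7 [1.32, 0.33]
1.75 [1.53, 0.42]
1.8 [1.73, 0.52]
1.85 [1.93, 0.63]
1.9 [2.12, 0.75]
1.95 [2.31, 0.89]
2.0 [2.49, 1.03]
2.05 [2.66, 1.18]
2.1 [2.82, 1.33]
```

```bash
python3 -m inch '[{"fingers":0.6,"delta_pos":[0.23,0.03,0],"spin":0},{"fingers":0.6,"delta_pos":[0.45,0.06,0],"spin":0},{"fingers":0.6,"delta_pos":[0.67,0.11,0],"spin":0},{"fingers":0.6,"delta_pos":[0.89,0.17,0],"spin":0},{"fingers":0.6,"delta_pos":[1.11,0.24,0],"spin":0},{"fingers":0.6,"delta_pos":[1.32,0.33,0],"spin":0},{"fingers":0.6,"delta_pos":[1.32,0.33,0],"spin":0},{"fingers":0.6,"delta_pos":[1.32,0.33,0],"spin":0}]'
python3 -c "
from h import *
im=capture('side');cv2.imwrite('pics/s14c.png',cv2.resize(im[170:250,220:320],None,fx=7,fy=7)[:,:,::-1])
im=capture('top');cv2.imwrite('pics/t14c.png',cv2.resize(im[130:230,180:310],None,fx=6,fy=6)[:,:,::-1])
crank([.4])"
```

```text
time_s: 13.1
tcp_pos: [0.5592, 0.0028, 0.0538]
ee_rot: [[0.109, -0.994, 0.006], [-0.994, -0.109, 0.001], [-0.001, -0.006, -1.0]]
wrist_force: [4.4, 3.3, 2.0]
gripper_width: 0.165
r 0.0477 theta 1.653 F [3.8 2.2 1.6] w 1.46 t 13.2
0.4 [-5.16  1.72 -0.01]
```

View pics/s14c.png

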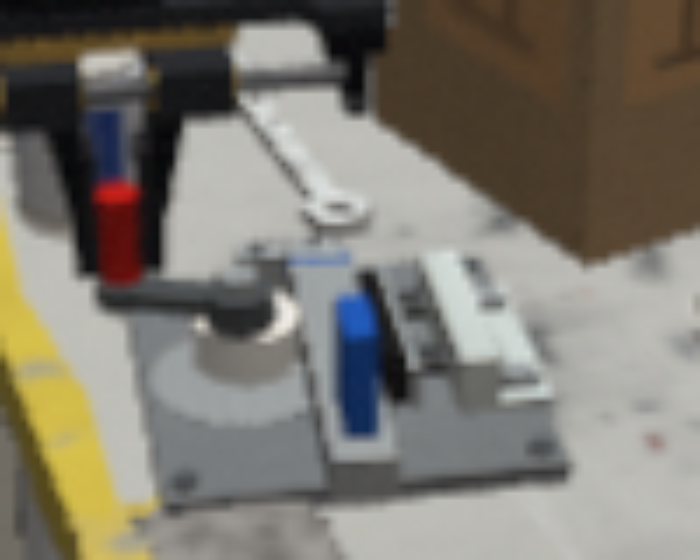

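View pics/t14c.png

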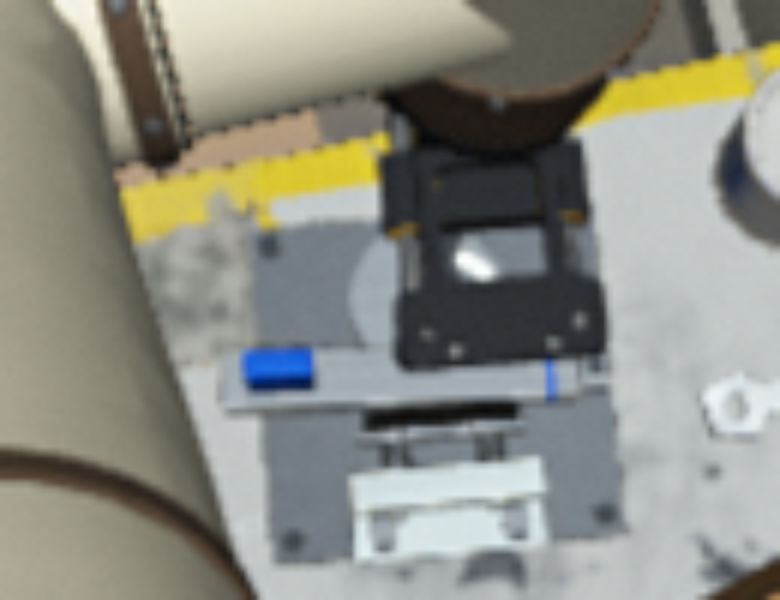

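```bash
python3 -m inch '[{"fingers":0.6,"delta_pos":[0.21,0.09,0],"spin":0},{"fingers":0.6,"delta_pos":[0.41,0.19,0],"spin":0},{"fingers":0.6,"delta_pos":[0.61,0.3,0],"spin":0},{"fingers":0.6,"delta_pos":[0.61,0.3,0],"spin":0},{"fingers":0.6,"delta_pos":[0.61,0.3,0],"spin":0}]'
python3 -c "
from h import *
crank([.4])"
python3 -m inch '[{"fingers":3,"delta_pos":[0,0,0],"spin":0},{"fingers":3,"delta_pos":[0,0,0],"spin":0},{"fingers":3,"delta_pos":[0,0,0],"spin":0},{"fingers":3,"delta_pos":[0,0,-4],"spin":0},{"fingers":3,"delta_pos":[0,0,-6.5],"spin":0},{"fingers":3,"delta_pos":[0,0,-6.5],"spin":0},{"fingers":3,"delta_pos":[0,0,-6.5],"spin":0}]'
python3 -c "
from h import *
im=capture('side');cv2.imwrite('pics/s15c.png',cv2.resize(im[170:250,220:320],None,fx=7,fy=7)[:,:,::-1])
im=capture('top');cv2.imwrite('pics/t15c.png',cv2.resize(im[130:230,180:310],None,fx=6,fy=6)[:,:,::-1])
go([0.478,0.0755,.117],-173.8)"
```

```text
time_s: 13.7
tcp_pos: [0.5569, -0.0037, 0.0537]
ee_rot: [[0.109, -0.994, 0.006], [-0.994, -0.109, 0.001], [-0.001, -0.006, -1.0]]
wrist_force: [4.8, 1.9, 0.5]
gripper_width: 0.167
r 0.0475 theta 1.798 F [4.8 1.9 0.5] w 1.46 t 13.7
0.4 [-5.78  1.42 -0.01]
time_s: 14.4
tcp_pos: [0.5527, -0.0049, 0.1177]
ee_rot: [[0.107, -0.994, -0.002], [-0.994, -0.107, 0.0], [-0.0, 0.002, -1.0]]
wrist_force: [-0.4, 0.7, 0.5]
gripper_width: 0.344
delta cm [-8.8   6.52 -0.02] spin -0.03548817145329508 yang -173.84 tcp [ 0.5523 -0.005   0.1166] F [-0.38  0.38 -0.96] w 2.99 t 14.5
```

View pics/s15c.png

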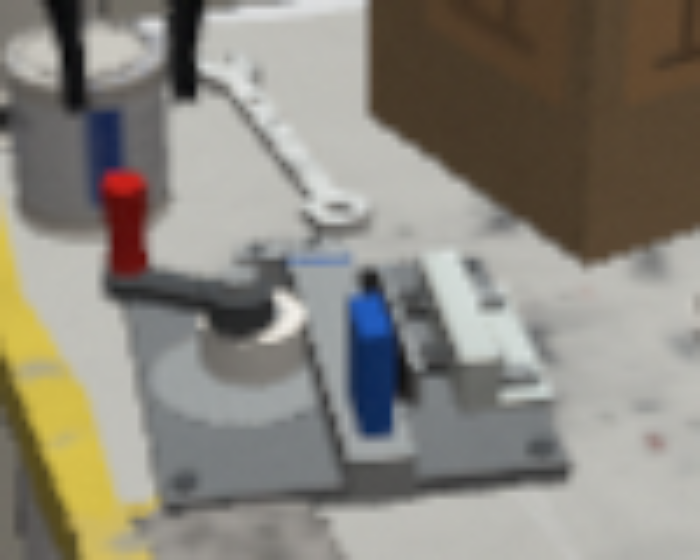

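View pics/t15c.png

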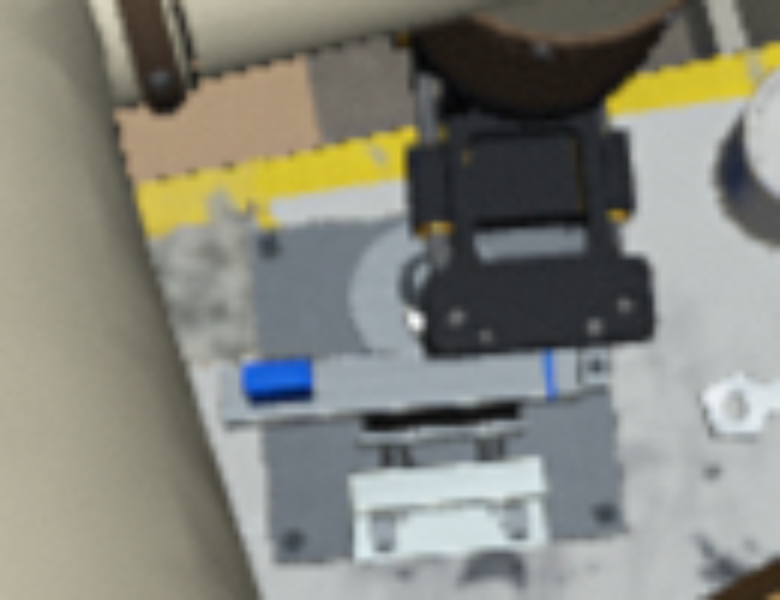

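```bash
python3 -c "
from fit import *
T=lambda u,v:px(u,v,180,130,6)
S=lambda u,v:px(u,v,220,170,7)
g=atz('top',T(278,379),.072);print('grip',g,G(g)); g2=atz('side',S(367,302),.072);print(g2,G(g2))
for u,v in((225,425),(365,408),(223,367),(400,352),(545,350),(555,398)): print(G(atz('top',T(u,v),.03)))
go([g[0],g[1],.117],-173.8)"
```

```text
grip [0.46973989 0.07429037 0.072     ] [-3.8 64.7]
[0.47089769 0.06772861 0.072     ] [-3.4 58. ]
[-14.5  88.7]
[-12.3  30.7]
[ 9.7 87.8]
[ 9.9 14.2]
[  5.7 -46. ]
[-14.7 -48.2]
delta cm [-8.77  7.36 -0.02] spin -0.03548817145329508 yang -173.84 tcp [ 0.5523 -0.005   0.1166] F [-0.38  0.38 -0.96] w 2.99 t 14.5
```

```bash
python3 -m inch '[{"fingers":3,"delta_pos":[-3,2.5,0],"spin":0},{"fingers":3,"delta_pos":[-6,5,0],"spin":0},{"fingers":3,"delta_pos":[-8.8,7.35,0],"spin":0},{"fingers":3,"delta_pos":[-8.8,7.35,2],"spin":0},{"fingers":3,"delta_pos":[-8.8,7.35,2],"spin":0},{"fingers":3,"delta_pos":[-8.8,7.35,2],"spin":0}]'
python3 -c "
from h import *
im=capture('side');cv2.imwrite('pics/s16c.png',cv2.resize(im[170:250,220:320],None,fx=7,fy=7)[:,:,::-1])
go([.4698,.0745,.0385],-173.8)"
```

```text
time_s: 15.1
tcp_pos: [0.4709, 0.0745, 0.0973]
ee_rot: [[0.108, -0.994, -0.002], [-0.994, -0.108, -0.002], [0.001, 0.003, -1.0]]
wrist_force: [-0.0, 0.4, 0.0]
gripper_width: 0.345
delta cm [-0.02  0.17  5.93] spin -0.01921324335268082 yang -173.82 tcp [0.4716 0.0745 0.0978] F [0.55 0.63 0.62] w 2.99 t 15.15
```

View pics/s16c.png

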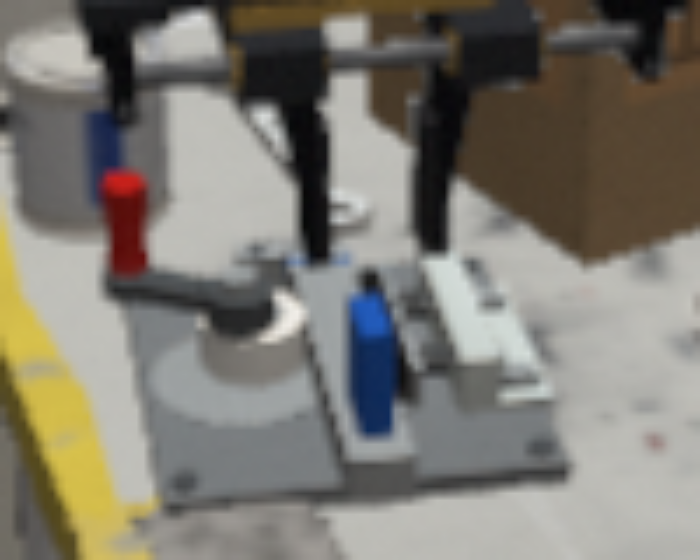

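```bash
python3 -m inch '[{"fingers":3,"delta_pos":[0,0,3],"spin":0},{"fingers":3,"delta_pos":[0,0,5.3],"spin":0},{"fingers":3,"delta_pos":[0,0,5.85],"spin":0},{"fingers":3,"delta_pos":[0,0,5.85],"spin":0},{"fingers":0.8,"delta_pos":[0,0,5.85],"spin":0},{"fingers":0.8,"delta_pos":[0,0,5.85],"spin":0},{"fingers":0.8,"delta_pos":[0,0,5.85],"spin":0},{"fingers":0.8,"delta_pos":[0,0,5.85],"spin":0},{"fingers":0.8,"delta_pos":[0,0,5.85],"spin":0}]'
python3 -c "
from h import *
go([.4698,.0745,.0385],-173.8);print(G(sense()['tcp_pos']),sense()['moment'])"
```

```text
time_s: 16.05
tcp_pos: [0.4718, 0.0751, 0.0404]
ee_rot: [[0.108, -0.994, 0.001], [-0.994, -0.108, 0.0], [-0.0, -0.001, -1.0]]
wrist_force: [-1.0, 0.2, 5.2]
gripper_width: 0.141
delta cm [0.04 0.21 0.19] spin 0.02136084215217693 yang -173.78 tcp [0.4718 0.0751 0.0404] F [-1.04  0.19  5.19] w 1.23 t 16.05
[-1.7 65.3] [ 0.10473443  0.39027952 -0.0532724 ]
```

```bash
python3 -m inch '[{"fingers":0.8,"delta_pos":[0,0,-0.1],"spin":0},{"fingers":0.8,"delta_pos":[0,0,-0.1],"spin":0},{"fingers":0.8,"delta_pos":[0,0,-0.1],"spin":0}]'; python3 -m inch '[{"fingers":0.8,"delta_pos":[-0.2,0,0],"spin":0},{"fingers":0.8,"delta_pos":[-0.4,0,0],"spin":0}]';  python3 -m inch '[{"fingers":0.8,"delta_pos":[-0.2,0,0],"spin":0},{"fingers":0.8,"delta_pos":[-0.4,0,0],"spin":0}]'
```

```text
time_s: 16.35
tcp_pos: [0.4716, 0.0751, 0.0405]
ee_rot: [[0.108, -0.994, 0.0], [-0.994, -0.108, 0.0], [-0.0, -0.0, -1.0]]
wrist_force: [0.9, 1.6, -0.6]
gripper_width: 0.135
time_s: 16.55
tcp_pos: [0.4711, 0.0788, 0.0404]
ee_rot: [[0.108, -0.994, 0.0], [-0.994, -0.108, -0.0], [0.0, -0.0, -1.0]]
wrist_force: [2.1, -2.4, -3.0]
gripper_width: 0.138
time_s: 16.75
tcp_pos: [0.4706, 0.083, 0.0405]
ee_rot: [[0.108, -0.994, 0.0], [-0.994, -0.108, -0.0], [0.0, -0.0, -1.0]]
wrist_force: [3.3, -1.7, -1.3]
gripper_width: 0.141
```

```bash
for i in 1 2 3 4; do python3 -m inch '[{"fingers":0.8,"delta_pos":[-0.15,0,0],"spin":0},{"fingers":0.8,"delta_pos":[-0.3,0,0],"spin":0}]' | grep -E 'tcp|force'; done
```

```text
tcp_pos: [0.4702, 0.086, 0.0405]
wrist_force: [2.4, -1.3, -1.2]
tcp_pos: [0.4699, 0.089, 0.0406]
wrist_force: [2.5, -1.1, -1.9]
tcp_pos: [0.4695, 0.0919, 0.0406]
wrist_force: [3.2, -1.3, -1.6]
tcp_pos: [0.4692, 0.0949, 0.0406]
wrist_force: [1.8, -1.7, -1.7]
```

```bash
python3 -m inch '[{"fingers":0.8,"delta_pos":[0,-0.06,0],"spin":0},{"fingers":0.8,"delta_pos":[0.3,-0.06,0],"spin":0},{"fingers":0.8,"delta_pos":[0.6,-0.06,0],"spin":0}]' | grep force;  python3 -m inch '[{"fingers":0.8,"delta_pos":[0.3,0,0],"spin":0},{"fingers":0.8,"delta_pos":[0.6,0,0],"spin":0}]' | grep force; python3 -m inch '[{"fingers":0.8,"delta_pos":[0.3,0,0],"spin":0},{"fingers":0.8,"delta_pos":[0.6,0,0],"spin":0},{"fingers":0.8,"delta_pos":[0.75,0,0],"spin":0},{"fingers":0.8,"delta_pos":[0.75,0,0],"spin":0}]' | grep -E 'force|tcp'
```

```text
wrist_force: [-0.2, 2.0, -1.0]
wrist_force: [0.3, 1.2, 1.0]
tcp_pos: [0.4717, 0.0749, 0.0405]
wrist_force: [0.6, -0.8, 0.2]
```

```bash
python3 -m inch '[{"fingers":2.6,"delta_pos":[0,0,0],"spin":0},{"fingers":2.6,"delta_pos":[0,0,0],"spin":0},{"fingers":2.6,"delta_pos":[0,0,0],"spin":0},{"fingers":3,"delta_pos":[0,0,-4],"spin":0},{"fingers":3,"delta_pos":[0,0,-7.8],"spin":0},{"fingers":3,"delta_pos":[0,0,-7.8],"spin":0}]'
python3 -c "
from h import *
go([.5565,-.004,.117],-173.8)"
```

```text
time_s: 19.05
tcp_pos: [0.4754, 0.0769, 0.1235]
ee_rot: [[0.109, -0.994, 0.011], [-0.994, -0.109, 0.004], [-0.003, -0.011, -1.0]]
wrist_force: [1.2, 0.1, -0.8]
gripper_width: 0.337
delta cm [ 8.93 -7.17  0.7 ] spin 0.08168514043498476 yang -173.72 tcp [0.4754 0.0769 0.1235] F [ 1.17  0.15 -0.78] w 2.93 t 19.05
```

```bash
python3 -m inch '[{"fingers":3.2,"delta_pos":[3,-2.5,0],"spin":0},{"fingers":3.2,"delta_pos":[6,-5,0],"spin":0},{"fingers":3.2,"delta_pos":[8.7,-7.55,0],"spin":0},{"fingers":3.2,"delta_pos":[8.7,-7.55,0],"spin":0},{"fingers":3.2,"delta_pos":[8.7,-7.55,0],"spin":0},{"fingers":3.2,"delta_pos":[8.7,-7.55,0],"spin":0}]'
python3 -c "
from h import *
im=capture('side');cv2.imwrite('pics/s17c.png',cv2.resize(im[150:250,220:320],None,fx=6,fy=6)[:,:,::-1])
im=capture('top');cv2.imwrite('pics/t17c.png',cv2.resize(im[130:230,180:310],None,fx=6,fy=6)[:,:,::-1])
go([.5565,-.004,.0535],-173.8)"
```

```text
time_s: 19.65
tcp_pos: [0.5553, -0.0027, 0.118]
ee_rot: [[0.108, -0.994, -0.002], [-0.994, -0.108, -0.0], [-0.0, 0.002, -1.0]]
wrist_force: [0.2, 0.0, -0.0]
gripper_width: 0.366
delta cm [ 0.18 -0.08  6.5 ] spin 0.06474475448038675 yang -173.74 tcp [ 0.5555 -0.0023  0.1185] F [-0.49 -0.08 -0.44] w 3.19 t 19.75
```

View pics/s17c.png

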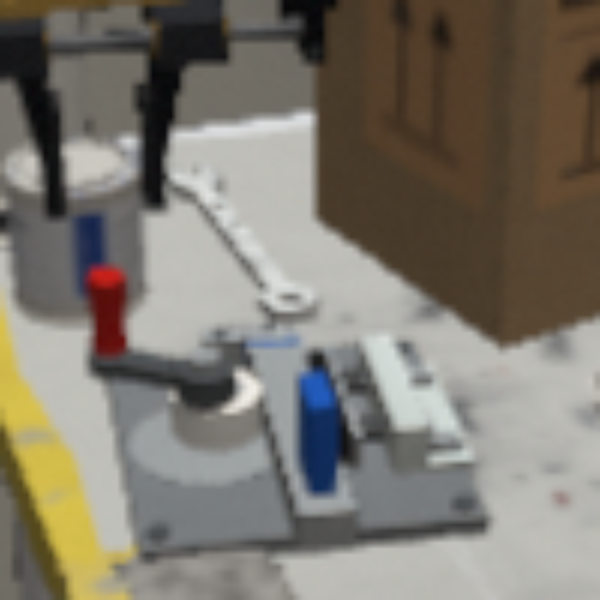

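View pics/t17c.png

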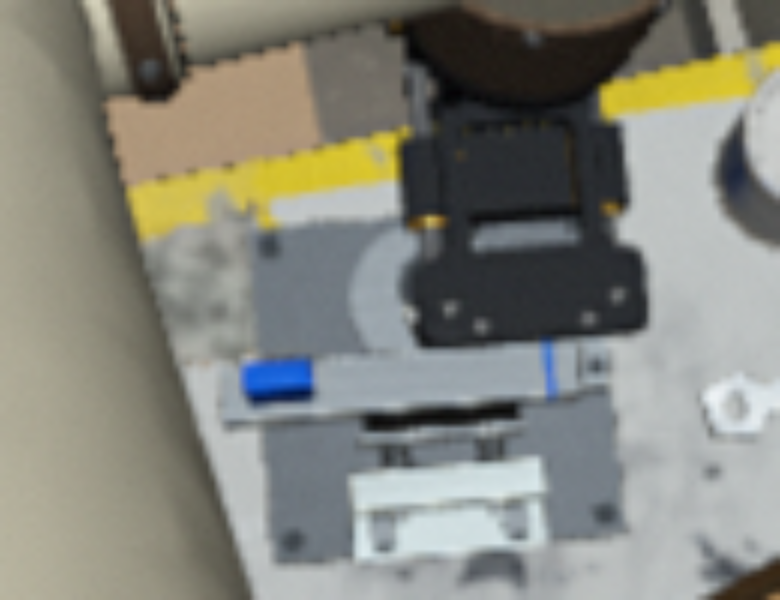

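```bash
python3 -m inch '[{"fingers":3.2,"delta_pos":[0.12,-0.05,3],"spin":0},{"fingers":3.2,"delta_pos":[0.12,-0.05,6],"spin":0},{"fingers":3.2,"delta_pos":[0.12,-0.05,6.45],"spin":0},{"fingers":3.2,"delta_pos":[0.12,-0.05,6.45],"spin":0},{"fingers":0.6,"delta_pos":[0.12,-0.05,6.45],"spin":0},{"fingers":0.6,"delta_pos":[0.12,-0.05,6.45],"spin":0},{"fingers":0.6,"delta_pos":[0.12,-0.05,6.45],"spin":0},{"fingers":0.6,"delta_pos":[0.12,-0.05,6.45],"spin":0},{"fingers":0.6,"delta_pos":[0.12,-0.05,6.45],"spin":0}]'
python3 -c "
from h import *
crank([]); arc(1.8,[1.85,1.9,1.95,2.0,2.05,2.1],.046)"
```

```text
time_s: 20.65
tcp_pos: [0.5565, -0.0041, 0.0553]
ee_rot: [[0.108, -0.994, -0.0], [-0.994, -0.108, -0.0], [-0.0, 0.0, -1.0]]
wrist_force: [-3.3, 1.2, 5.6]
gripper_width: 0.169
r 0.0473 theta 1.808 F [-3.3  1.2  5.6] w 1.47 t 20.65
1.85 [0.2, 0.11]
1.9 [0.39, 0.24]
1.95 [0.58, 0.37]
2.0 [0.76, 0.51]
2.05 [0.94, 0.66]
2.1 [1.1, 0.82]
```

```bash
python3 -m inch '[{"fingers":0.6,"delta_pos":[0.2,0.11,0],"spin":0},{"fingers":0.6,"delta_pos":[0.39,0.24,0],"spin":0},{"fingers":0.6,"delta_pos":[0.58,0.37,0],"spin":0},{"fingers":0.6,"delta_pos":[0.78,0.53,0],"spin":0},{"fingers":0.6,"delta_pos":[0.83,0.57,0],"spin":0},{"fingers":0.6,"delta_pos":[0.83,0.57,0],"spin":0},{"fingers":0.6,"delta_pos":[0.83,0.57,0],"spin":0}]'
python3 -c "
from h import *
crank([])"
```

```text
time_s: 21.35
tcp_pos: [0.5527, -0.011, 0.0553]
ee_rot: [[0.108, -0.994, 0.002], [-0.994, -0.108, 0.002], [-0.002, -0.003, -1.0]]
wrist_force: [-2.5, 8.6, 4.8]
gripper_width: 0.171
r 0.0471 theta 1.975 F [-2.5  8.6  4.8] w 1.49 t 21.35
```

```bash
python3 -m inch '[{"fingers":0.6,"delta_pos":[0.08,0.06,0],"spin":0},{"fingers":0.6,"delta_pos":[0.13,0.1,0],"spin":0},{"fingers":0.6,"delta_pos":[0.13,0.1,0],"spin":0},{"fingers":0.6,"delta_pos":[0.13,0.1,0],"spin":0}]'
python3 -c "
from h import *
crank([])"
python3 -m inch '[{"fingers":3,"delta_pos":[0,0,0],"spin":0},{"fingers":3,"delta_pos":[0,0,0],"spin":0},{"fingers":3,"delta_pos":[0,0,0],"spin":0},{"fingers":3,"delta_pos":[0,0,-4],"spin":0},{"fingers":3,"delta_pos":[0,0,-6.3],"spin":0},{"fingers":3,"delta_pos":[0,0,-6.3],"spin":0},{"fingers":3,"delta_pos":[0,0,-6.3],"spin":0}]'
python3 -c "
from h import *
im=capture('top');cv2.imwrite('pics/t18c.png',cv2.resize(im[130:230,180:310],None,fx=6,fy=6)[:,:,::-1])
im=capture('side');cv2.imwrite('pics/s18c.png',cv2.resize(im[150:250,220:320],None,fx=6,fy=6)[:,:,::-1])
go([.47,.0745,.117],-173.8)"
```

```text
time_s: 21.75
tcp_pos: [0.5519, -0.0122, 0.0553]
ee_rot: [[0.108, -0.994, 0.002], [-0.994, -0.108, 0.003], [-0.002, -0.003, -1.0]]
wrist_force: [-4.0, 7.9, 3.9]
gripper_width: 0.165
r 0.047 theta 2.007 F [-4.   7.9  3.9] w 1.44 t 21.75
time_s: 22.45
tcp_pos: [0.5512, -0.0145, 0.1172]
ee_rot: [[0.107, -0.994, 0.001], [-0.994, -0.107, 0.0], [-0.0, -0.001, -1.0]]
wrist_force: [0.2, 0.1, 0.8]
gripper_width: 0.344
delta cm [-9.73  7.04 -0.09] spin -0.04036238173267748 yang -173.84 tcp [ 0.5504 -0.0147  0.1159] F [-0.47 -0.28 -0.74] w 3.0 t 22.55
```

View pics/t18c.png

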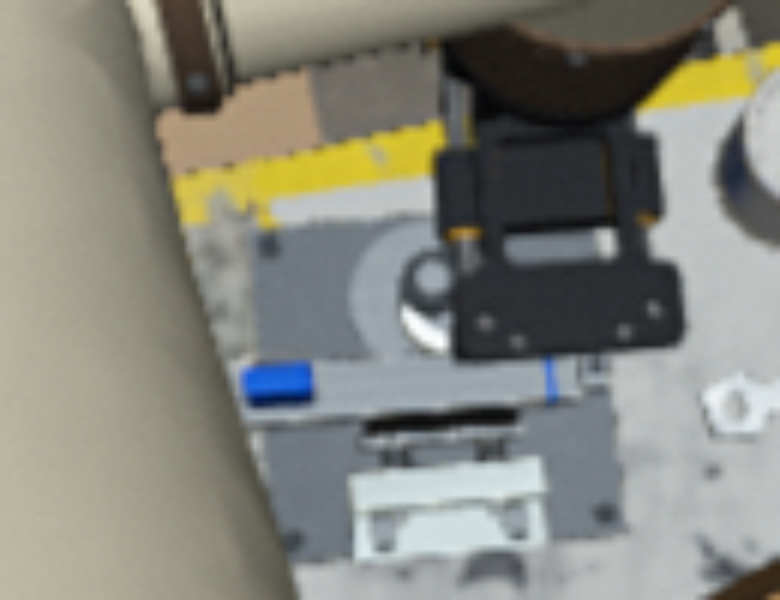

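View pics/s18c.png

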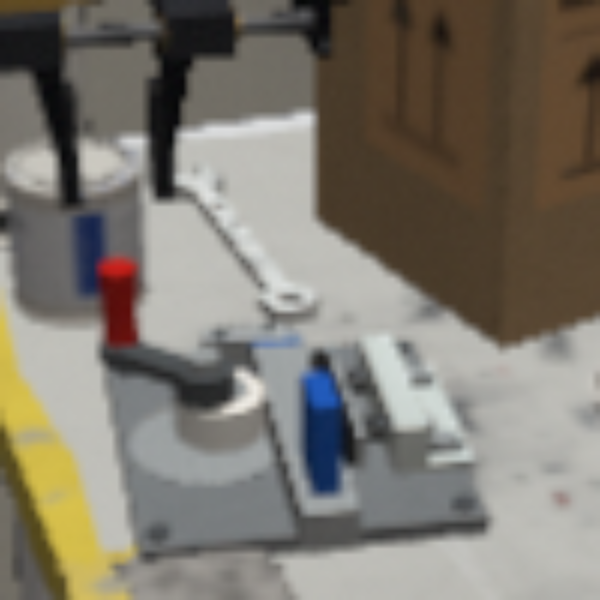

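```bash
python3 -m inch '[{"fingers":3,"delta_pos":[-3,2.2,0],"spin":0},{"fingers":3,"delta_pos":[-6,4.5,0],"spin":0},{"fingers":3,"delta_pos":[-9.7,7.05,0],"spin":0},{"fingers":3,"delta_pos":[-9.7,7.05,2],"spin":0},{"fingers":3,"delta_pos":[-9.7,7.05,2],"spin":0},{"fingers":3,"delta_pos":[-9.7,7.05,2],"spin":0},{"fingers":3,"delta_pos":[-9.7,7.05,2],"spin":0}]'
python3 -c "
from h import *
im=capture('side');cv2.imwrite('pics/s19c.png',cv2.resize(im[150:250,220:320],None,fx=6,fy=6)[:,:,::-1])
go([.47,.0748,.0405],-173.8)"
```

```text
time_s: 23.25
tcp_pos: [0.4715, 0.0741, 0.0971]
ee_rot: [[0.107, -0.994, 0.0], [-0.994, -0.107, -0.0], [0.0, -0.0, -1.0]]
wrist_force: [-0.8, -0.1, 0.2]
gripper_width: 0.344
delta cm [-0.09  0.15  5.68] spin -0.07067817690833067 yang -173.87 tcp [0.4716 0.0741 0.0973] F [ 0.64 -0.24  0.72] w 3.0 t 23.3
```

View pics/s19c.png

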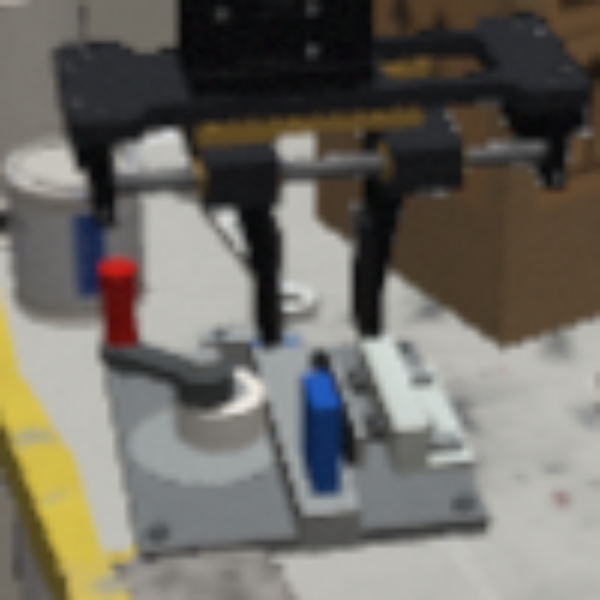

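```bash
python3 -m inch '[{"fingers":3,"delta_pos":[-0.08,0.15,3],"spin":0},{"fingers":3,"delta_pos":[-0.08,0.15,5.2],"spin":0},{"fingers":3,"delta_pos":[-0.08,0.15,5.65],"spin":0},{"fingers":3,"delta_pos":[-0.08,0.15,5.65],"spin":0},{"fingers":0.8,"delta_pos":[-0.08,0.15,5.65],"spin":0},{"fingers":0.8,"delta_pos":[-0.08,0.15,5.65],"spin":0},{"fingers":0.8,"delta_pos":[-0.08,0.15,5.65],"spin":0},{"fingers":0.8,"delta_pos":[-0.08,0.15,5.65],"spin":0},{"fingers":0.8,"delta_pos":[-0.08,0.15,5.65],"spin":0}]'
```

```text
time_s: 24.2
tcp_pos: [0.47, 0.0755, 0.0414]
ee_rot: [[0.109, -0.994, 0.002], [-0.994, -0.109, 0.001], [-0.0, -0.002, -1.0]]
wrist_force: [0.5, -0.7, 4.5]
gripper_width: 0.137
```

```bash
python3 -m inch '[{"fingers":0.8,"delta_pos":[0,0,-0.08],"spin":0},{"fingers":0.8,"delta_pos":[0,0,-0.08],"spin":0}]' | grep force; for i in 1 2 3 4; do python3 -m inch '[{"fingers":0.8,"delta_pos":[-0.15,0,0],"spin":0},{"fingers":0.8,"delta_pos":[-0.3,0,0],"spin":0}]' | grep -E 'tcp|force'; done
```

```text
wrist_force: [1.8, 0.1, -0.7]
tcp_pos: [0.4695, 0.0776, 0.0414]
wrist_force: [4.0, -5.7, -2.1]
tcp_pos: [0.4691, 0.0805, 0.0414]
wrist_force: [4.0, -5.8, -1.0]
tcp_pos: [0.4688, 0.0835, 0.0414]
wrist_force: [4.6, -4.4, -1.1]
tcp_pos: [0.4684, 0.0864, 0.0414]
wrist_force: [4.3, -5.2, -0.8]
```

```bash
python3 -m inch '[{"fingers":0.8,"delta_pos":[-0.1,-0.08,0],"spin":0},{"fingers":0.8,"delta_pos":[-0.2,-0.08,0],"spin":0}]' | grep -E 'tcp|force'; for i in 1 2 3; do python3 -m inch '[{"fingers":0.8,"delta_pos":[-0.1,-0.01,0],"spin":0},{"fingers":0.8,"delta_pos":[-0.2,-0.02,0],"spin":0}]' | grep -E 'tcp|force'; done
```

```text
tcp_pos: [0.4684, 0.0879, 0.0413]
wrist_force: [3.3, -6.6, 0.4]
tcp_pos: [0.4682, 0.0898, 0.0413]
wrist_force: [3.1, -6.4, 0.2]
tcp_pos: [0.4681, 0.0917, 0.0413]
wrist_force: [3.0, -7.7, 0.7]
tcp_pos: [0.4679, 0.0936, 0.0413]
wrist_force: [3.8, -7.1, 0.7]
```

```bash
python3 -m inch '[{"fingers":0.8,"delta_pos":[-0.1,-0.15,0],"spin":0},{"fingers":0.8,"delta_pos":[-0.2,-0.25,0],"spin":0}]' | grep -E 'tcp|force'; for i in 1 2 ; do python3 -m inch '[{"fingers":0.8,"delta_pos":[-0.1,0,0],"spin":0},{"fingers":0.8,"delta_pos":[-0.2,0,0],"spin":0}]' | grep -E 'tcp|force'; done
```

```text
tcp_pos: [0.4682, 0.0943, 0.0412]
wrist_force: [-0.3, -11.8, 5.5]
tcp_pos: [0.468, 0.0962, 0.0412]
wrist_force: [1.7, -10.6, 4.9]
tcp_pos: [0.4678, 0.0982, 0.0411]
wrist_force: [0.7, -10.6, 5.9]
```

```bash
python3 -m inch '[{"fingers":2.4,"delta_pos":[0.05,0,0],"spin":0},{"fingers":2.4,"delta_pos":[0.05,0,0],"spin":0},{"fingers":2.4,"delta_pos":[0.05,0,0],"spin":0},{"fingers":2.4,"delta_pos":[0.05,0,-3],"spin":0},{"fingers":2.4,"delta_pos":[0.05,0,-5],"spin":0},{"fingers":0,"delta_pos":[-2.5,0.2,-5],"spin":0},{"fingers":0,"delta_pos":[-2.7,0.2,-5],"spin":0},{"fingers":0,"delta_pos":[-2.7,0.2,-5],"spin":0},{"fingers":0,"delta_pos":[-2.7,0.2,-5],"spin":0}]'
python3 -c "
from h import *
im=capture('top');cv2.imwrite('pics/t20c.png',cv2.resize(im[130:230,180:310],None,fx=6,fy=6)[:,:,::-1])
im=capture('side');cv2.imwrite('pics/s20c.png',cv2.resize(im[150:250,220:320],None,fx=6,fy=6)[:,:,::-1])
go([*W(-.004,.118),.045],-173.8);print(G(sense()['tcp_pos']))"
```

```text
time_s: 27.5
tcp_pos: [0.4649, 0.1277, 0.0908]
ee_rot: [[0.108, -0.994, -0.001], [-0.994, -0.108, -0.001], [0.001, 0.001, -1.0]]
wrist_force: [-1.3, 0.7, 0.2]
gripper_width: 0.03
delta cm [0.01 0.13 4.59] spin -0.027255856931503786 yang -173.83 tcp [0.4651 0.1275 0.0909] F [0.36 0.48 0.11] w 0.13 t 27.6
[ -2.7 118.1]
```

View pics/t20c.png

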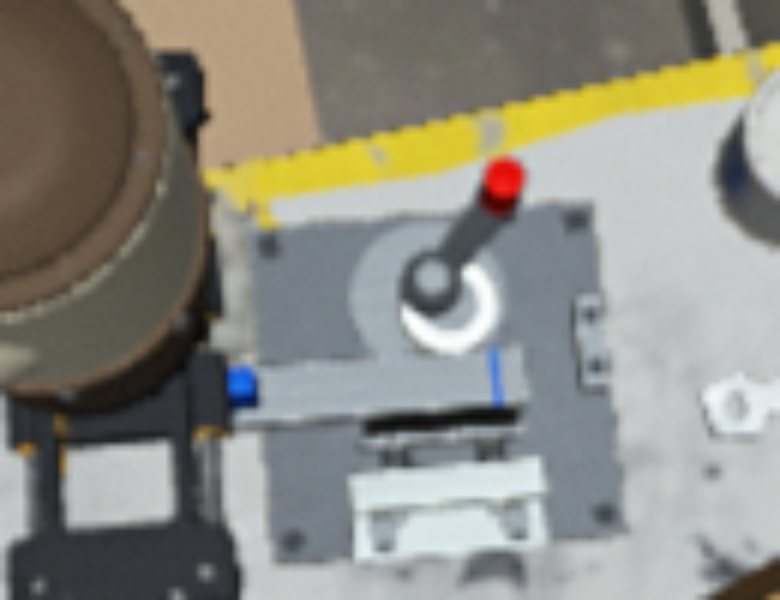

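View pics/s20c.png

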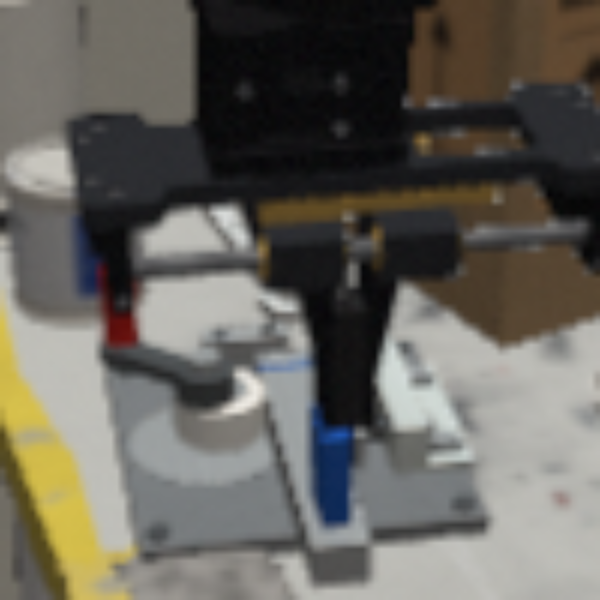

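```bash
python3 -c "
from fit import *
T=lambda u,v:px(u,v,180,130,6)
print('grip -y edge',G(atz('top',T(257,385),.072)))
for u,v in((235,427),(365,413),(520,402),(250,367),(405,352),(520,345)): print(G(atz('top',T(u,v),.03)))"
python3 -m inch '[{"fingers":0,"delta_pos":[0,0.1,2],"spin":0},{"fingers":0,"delta_pos":[0,0.1,4.1],"spin":0},{"fingers":0,"delta_pos":[0,0.1,4.1],"spin":0},{"fingers":0,"delta_pos":[0,0.1,4.1],"spin":0}]'
for i in 1 2; do python3 -m inch '[{"fingers":0,"delta_pos":[0.2,0,0],"spin":0},{"fingers":0,"delta_pos":[0.4,0,0],"spin":0}]' | grep -E 'tcp|force'; done
```

```text
grip -y edge [-5.5 73.1]
[-15.7  84.7]
[-14.4  30.9]
[-15.2 -33.5]
[ 8.8 76.7]
[ 9.7 12.2]
[  8.7 -35.8]
time_s: 28.0
tcp_pos: [0.4644, 0.1276, 0.0503]
ee_rot: [[0.108, -0.994, -0.001], [-0.994, -0.108, -0.001], [0.001, 0.001, -1.0]]
wrist_force: [0.3, -0.0, 0.5]
gripper_width: 0.002
tcp_pos: [0.4655, 0.1242, 0.0513]
wrist_force: [-1.0, -0.5, -0.6]
tcp_pos: [0.4662, 0.121, 0.0512]
wrist_force: [-2.5, 4.7, 2.8]
```

```bash
for i in 1 2 3 4; do python3 -m inch '[{"fingers":0,"delta_pos":[0.15,0,0],"spin":0},{"fingers":0,"delta_pos":[0.3,0,0],"spin":0}]' | grep -E 'tcp|force'; done
```

```text
tcp_pos: [0.4666, 0.1182, 0.0512]
wrist_force: [-1.3, 5.0, 2.7]
tcp_pos: [0.4669, 0.1153, 0.0512]
wrist_force: [-1.8, 5.5, 3.1]
tcp_pos: [0.4673, 0.1123, 0.0513]
wrist_force: [-2.3, 6.0, 3.1]
tcp_pos: [0.4676, 0.1093, 0.0513]
wrist_force: [-1.9, 4.6, 3.1]
```

```bash
for i in 1 2 3; do python3 -m inch '[{"fingers":0,"delta_pos":[0.15,0,0],"spin":0},{"fingers":0,"delta_pos":[0.3,0,0],"spin":0}]' | grep -E 'tcp|force'; done;  for i in 1 2 3; do python3 -m inch '[{"fingers":0,"delta_pos":[0.1,0,0],"spin":0},{"fingers":0,"delta_pos":[0.1,0,0],"spin":0}]' | grep -E 'tcp|force'; done
```

```text
tcp_pos: [0.4679, 0.1063, 0.0513]
wrist_force: [-2.3, 5.8, 3.0]
tcp_pos: [0.4682, 0.1033, 0.0513]
wrist_force: [-2.7, 5.4, 2.8]
tcp_pos: [0.4685, 0.1003, 0.0513]
wrist_force: [-2.0, 5.7, 4.3]
tcp_pos: [0.4687, 0.0999, 0.0514]
wrist_force: [-3.9, 7.0, 4.5]
tcp_pos: [0.4689, 0.0997, 0.0514]
wrist_force: [-5.0, 12.0, 4.2]
tcp_pos: [0.4692, 0.0996, 0.0516]
wrist_force: [-6.3, 15.4, 4.8]
```

```bash
python3 -m inch '[{"fingers":0,"delta_pos":[-0.4,0,0],"spin":0},{"fingers":0,"delta_pos":[-1.2,0,0],"spin":0},{"fingers":0,"delta_pos":[-1.5,0,-3],"spin":0},{"fingers":0,"delta_pos":[-4,0,-7],"spin":0},{"fingers":0,"delta_pos":[-8,0,-9],"spin":0},{"fingers":0,"delta_pos":[-12,0,-9],"spin":0},{"fingers":0,"delta_pos":[-12,0,-9],"spin":0},{"fingers":0,"delta_pos":[-12,0,-9],"spin":0},{"fingers":0,"delta_pos":[-12,0,-9],"spin":0}]'
python3 -c "
from fit import *
im=capture('top');cv2.imwrite('pics/t21c.png',cv2.resize(im[130:230,180:310],None,fx=6,fy=6)[:,:,::-1])
im=capture('side');cv2.imwrite('pics/s21c.png',cv2.resize(im[150:250,220:320],None,fx=6,fy=6)[:,:,::-1])
P={}
for t in('gauge_mid','gauge_grip','crank_grip','tin','cup'):
    l=[(n,r[0]['location']) for n in('side','top') for r in [spot_point(n,t)] if r]
    if len(l)==2: x,e=tri(l);print(t,x.round(4),G(x),np.round(e,4))
print(sense()['time_s'])"
```

```text
time_s: 31.3
tcp_pos: [0.4544, 0.2144, 0.1397]
ee_rot: [[0.107, -0.994, -0.001], [-0.994, -0.107, -0.001], [0.001, 0.002, -1.0]]
wrist_force: [0.3, -1.3, 0.8]
gripper_width: 0.007
gauge_mid [0.4763 0.0195 0.0153] [-3.2  9.5] [0.0052 0.0052]
gauge_grip [0.4759 0.0689 0.0597] [ 1.8 58.7] [0.0031 0.0031]
crank_grip [ 0.5505 -0.0164  0.0644] [ 66.7 -34.2] [0.0007 0.0007]
tin [ 0.5835 -0.1424  0.003 ] [  85.9 -163. ] [0.0021 0.0021]
cup [ 0.6196 -0.2582 -0.0036] [ 109.3 -282. ] [0.0033 0.0033]
31.9
```

View pics/t21c.png

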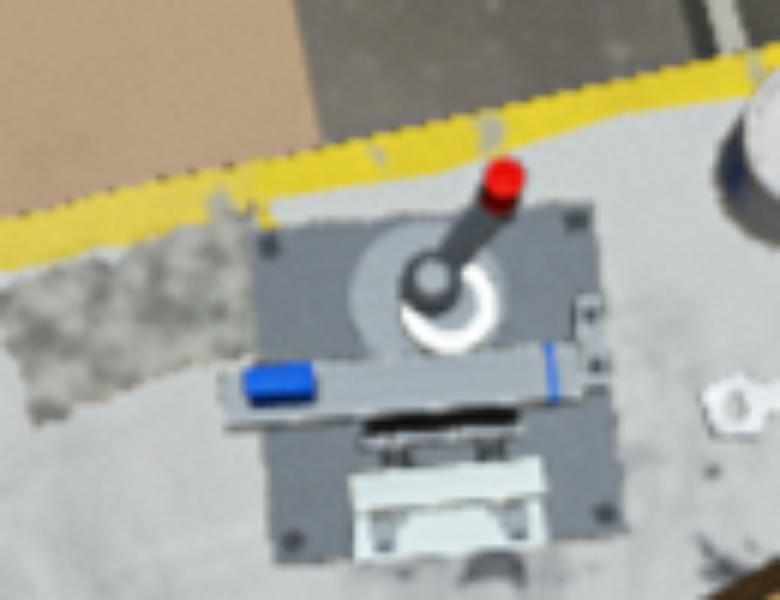

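View pics/s21c.png

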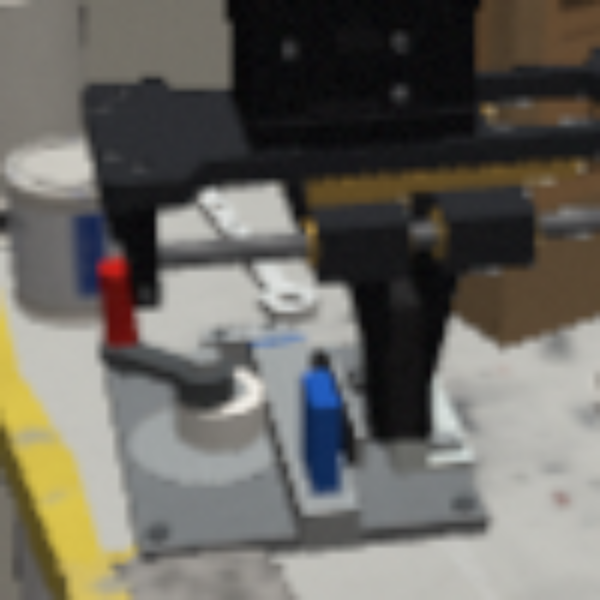

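```bash
python3 -c "
from fit import *
T=lambda u,v:px(u,v,180,130,6)
a=[G(atz('top',T(*q),.03)) for q in((228,428),(575,398),(225,372),(580,345))];print(a)
for i in(0,2): d=a[i]-a[i+1];print(np.degrees(np.arctan2(-d[0],d[1])))
print('grip -y,+y',G(atz('top',T(314,382),.072)),G(atz('top',T(245,384),.072)))
go([*W(-.004,.034),.0950],-173.8)"
```

```text
[array([-15.9,  87.6]), array([-15.4, -56.5]), array([ 7.5, 87.1]), array([  6.6, -60.8])]
0.19880482156601995
-0.3486515556760567
grip -y,+y [-6.2 50.7] [-4.7 77.7]
delta cm [17.25  0.07  4.53] spin -0.0075248721050229506 yang -173.81 tcp [0.4549 0.2154 0.1403] F [ 0.66 -0.07 -0.69] w 0.04 t 31.9
```

```bash
python3 -m inch '[{"fingers":0,"delta_pos":[5,0.1,0],"spin":0},{"fingers":0,"delta_pos":[10,0.1,0],"spin":0},{"fingers":0,"delta_pos":[14,0.1,0],"spin":0},{"fingers":0,"delta_pos":[17.1,0.1,0],"spin":0},{"fingers":0,"delta_pos":[17.1,0.1,0],"spin":0},{"fingers":0,"delta_pos":[17.1,0.1,3],"spin":0},{"fingers":0,"delta_pos":[17.1,0.1,6],"spin":0},{"fingers":0,"delta_pos":[17.1,0.1,8.8],"spin":0},{"fingers":0,"delta_pos":[17.1,0.1,8.8],"spin":0},{"fingers":0,"delta_pos":[17.1,0.1,8.8],"spin":0}]'
python3 -m inch '[{"fingers":0,"delta_pos":[-0.3,0,0],"spin":0},{"fingers":0,"delta_pos":[-0.6,0,0],"spin":0},{"fingers":0,"delta_pos":[-0.8,0,0],"spin":0}]' | grep -E 'tcp|force'
for i in 1 2 3 4; do python3 -m inch '[{"fingers":0,"delta_pos":[-0.15,0,0],"spin":0},{"fingers":0,"delta_pos":[-0.3,0,0],"spin":0}]' | grep -E 'tcp|force'; done
```

```text
time_s: 32.9
tcp_pos: [0.4727, 0.0458, 0.0526]
ee_rot: [[0.109, -0.994, -0.0], [-0.994, -0.109, -0.001], [0.001, 0.0, -1.0]]
wrist_force: [1.2, 0.3, 0.2]
gripper_width: 0.006
tcp_pos: [0.4725, 0.053, 0.0538]
wrist_force: [2.9, -7.4, 1.2]
tcp_pos: [0.4722, 0.0556, 0.0539]
wrist_force: [3.6, -7.8, 1.6]
tcp_pos: [0.4719, 0.0585, 0.054]
wrist_force: [3.3, -8.3, 1.3]
tcp_pos: [0.4716, 0.0614, 0.054]
wrist_force: [2.8, -8.2, 2.5]
tcp_pos: [0.4712, 0.0644, 0.054]
wrist_force: [2.4, -8.0, 2.1]
```

```bash
python3 -m inch '[{"fingers":0,"delta_pos":[-0.1,-0.15,0],"spin":0},{"fingers":0,"delta_pos":[-0.2,-0.3,0],"spin":0}]' | grep -E 'tcp|force'; for i in 1 2 3; do python3 -m inch '[{"fingers":0,"delta_pos":[-0.1,-0.05,0],"spin":0},{"fingers":0,"delta_pos":[-0.2,-0.1,0],"spin":0}]' | grep -E 'tcp|force'; done
```

```text
tcp_pos: [0.472, 0.0655, 0.0538]
wrist_force: [-1.0, -11.3, 6.3]
tcp_pos: [0.4723, 0.0671, 0.0538]
wrist_force: [-0.5, -10.7, 6.1]
tcp_pos: [0.4727, 0.0691, 0.0537]
wrist_force: [-1.3, -11.4, 6.4]
tcp_pos: [0.4731, 0.0709, 0.0536]
wrist_force: [-1.8, -12.2, 7.3]
```

```bash
python3 -m inch '[{"fingers":0,"delta_pos":[0.3,0.2,0],"spin":0},{"fingers":0,"delta_pos":[0.6,0.3,0],"spin":0},{"fingers":0,"delta_pos":[0.6,0.3,0],"spin":0},{"fingers":0,"delta_pos":[0.6,0.3,-4],"spin":0},{"fingers":0,"delta_pos":[0.6,0.3,-6],"spin":0},{"fingers":0,"delta_pos":[0.6,0.3,-6],"spin":0}]'
python3 -c "
from h import *
go([*W(-.004,.116),.111],-173.8)
im=capture('top');cv2.imwrite('pics/t22c.png',cv2.resize(im[130:230,180:310],None,fx=6,fy=6)[:,:,::-1])
im=capture('side');cv2.imwrite('pics/s22c.png',cv2.resize(im[150:250,220:320],None,fx=6,fy=6)[:,:,::-1])
"
```

```text
time_s: 35.4
tcp_pos: [0.4756, 0.069, 0.1157]
ee_rot: [[0.109, -0.994, 0.008], [-0.994, -0.109, 0.003], [-0.003, -0.008, -1.0]]
wrist_force: [0.0, 0.5, 0.1]
gripper_width: 0.006
delta cm [-5.72  0.54  0.48] spin 0.06440175508754464 yang -173.74 tcp [0.4756 0.069  0.1157] F [0.04 0.53 0.14] w 0.05 t 35.4
```

View pics/s22c.png

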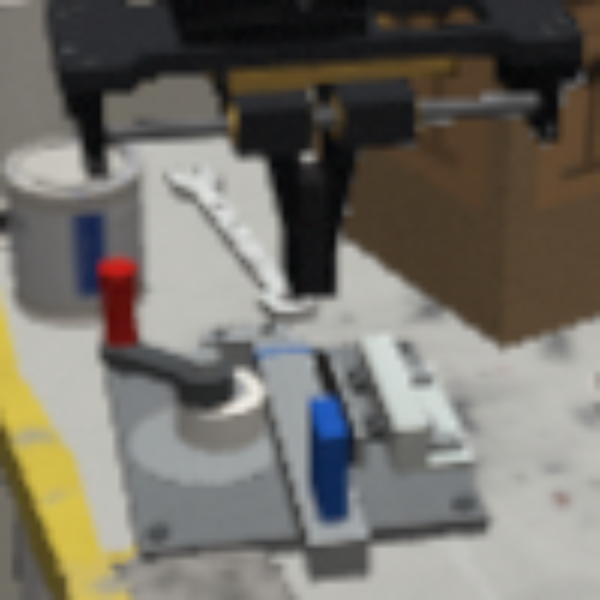

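View pics/t22c.png

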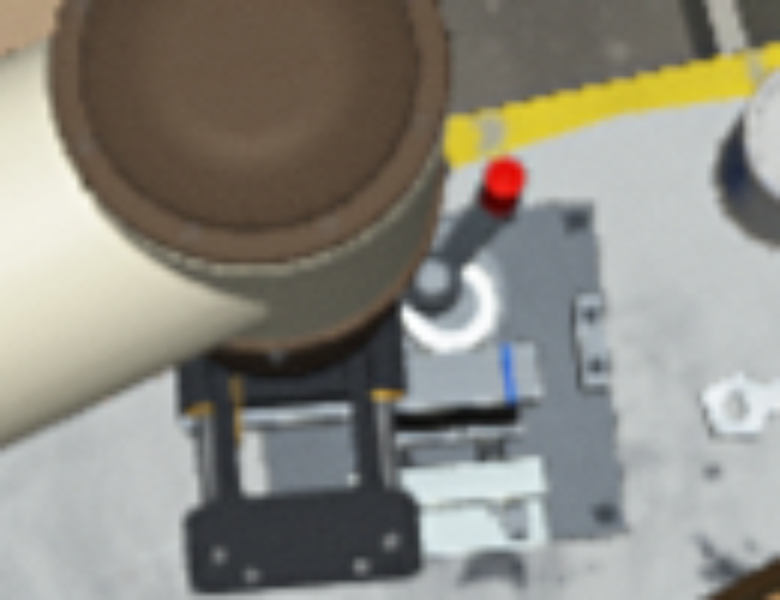

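```bash
python3 -m inch '[{"fingers":0,"delta_pos":[-4,0.3,0],"spin":0},{"fingers":0,"delta_pos":[-5.8,0.4,0],"spin":0},{"fingers":0,"delta_pos":[-5.8,0.4,0],"spin":0},{"fingers":0,"delta_pos":[-5.8,0.4,3],"spin":0},{"fingers":0,"delta_pos":[-5.8,0.4,6],"spin":0},{"fingers":0,"delta_pos":[-5.8,0.4,6.2],"spin":0},{"fingers":0,"delta_pos":[-5.8,0.4,6.2],"spin":0}]' | grep -E 'tcp|force'
python3 -m inch '[{"fingers":0,"delta_pos":[0.3,0,0],"spin":0},{"fingers":0,"delta_pos":[0.6,0,0],"spin":0},{"fingers":0,"delta_pos":[0.8,0,0],"spin":0}]' | grep -E 'tcp|force'
for i in 1 2 3 4; do python3 -m inch '[{"fingers":0,"delta_pos":[0.15,0,0],"spin":0},{"fingers":0,"delta_pos":[0.3,0,0],"spin":0}]' | grep -E 'tcp|force'; done
```

```text
tcp_pos: [0.4623, 0.124, 0.0496]
wrist_force: [-0.5, 0.6, -0.3]
tcp_pos: [0.4649, 0.1178, 0.0517]
wrist_force: [-2.2, 4.3, 1.6]
tcp_pos: [0.4654, 0.1151, 0.0517]
wrist_force: [-1.4, 5.8, 3.2]
tcp_pos: [0.4659, 0.1124, 0.0518]
wrist_force: [-0.9, 5.9, 3.5]
tcp_pos: [0.4664, 0.1095, 0.0519]
wrist_force: [-2.3, 6.5, 5.0]
tcp_pos: [0.4669, 0.1067, 0.0521]
wrist_force: [-2.2, 7.1, 5.2]
```

```bash
for i in 1 2; do python3 -m inch '[{"fingers":0,"delta_pos":[0.15,0,0],"spin":0},{"fingers":0,"delta_pos":[0.3,0,0],"spin":0}]' | grep -E 'tcp|force'; done;  for i in 1 2 3; do python3 -m inch '[{"fingers":0,"delta_pos":[0.12,0,0],"spin":0},{"fingers":0,"delta_pos":[0.12,0,0],"spin":0}]' | grep -E 'tcp|force'; done
```

```text
tcp_pos: [0.4673, 0.1037, 0.0521]
wrist_force: [-0.6, 6.7, 6.3]
tcp_pos: [0.4678, 0.1011, 0.0522]
wrist_force: [-3.3, 12.5, 6.7]
tcp_pos: [0.4681, 0.1011, 0.0523]
wrist_force: [-4.4, 13.2, 4.7]
tcp_pos: [0.4684, 0.1009, 0.0524]
wrist_force: [-5.4, 17.0, 6.1]
tcp_pos: [0.4689, 0.1007, 0.0526]
wrist_force: [-7.2, 21.9, 7.0]
```

Against the stop. Back off and check.

```bash
python3 -m inch '[{"fingers":0,"delta_pos":[-0.6,0,0],"spin":0},{"fingers":0,"delta_pos":[-1.5,0,0],"spin":0},{"fingers":0,"delta_pos":[-2,0,-3],"spin":0},{"fingers":0,"delta_pos":[-6,0,-7],"spin":0},{"fingers":0,"delta_pos":[-11,0,-9],"spin":0},{"fingers":0,"delta_pos":[-16,0,-12],"spin":0},{"fingers":0,"delta_pos":[-16,0,-12],"spin":0},{"fingers":0,"delta_pos":[-16,0,-12],"spin":0},{"fingers":0,"delta_pos":[-16,0,-12],"spin":0}]' | grep tcp
python3 -c "
from fit import *
im=capture('top');cv2.imwrite('pics/t23c.png',cv2.resize(im[130:230,180:310],None,fx=6,fy=6)[:,:,::-1])
im=capture('side');cv2.imwrite('pics/s23.png',cv2.resize(im,None,fx=1.5,fy=1.5)[:,:,::-1])
print(sense()['time_s'])"
```

```text
tcp_pos: [0.4477, 0.2532, 0.1692]
39.3
```

View pics/t23c.png

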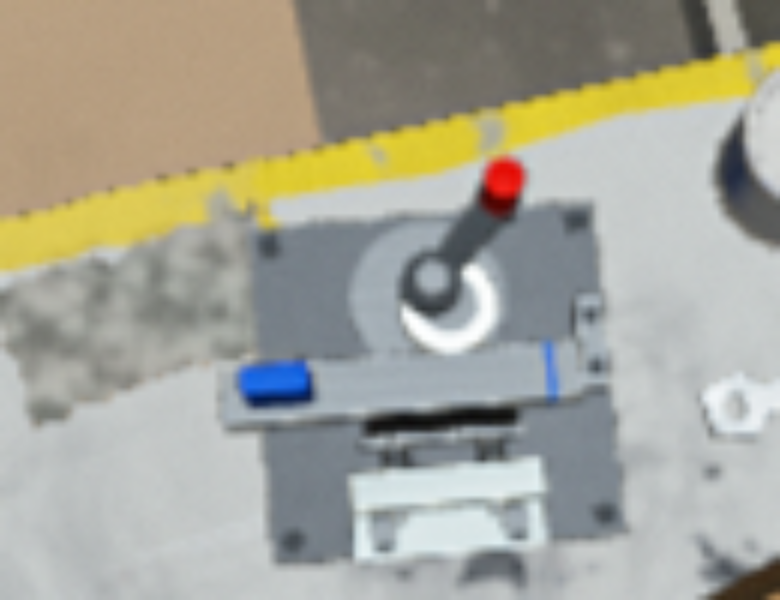

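View pics/s23.png

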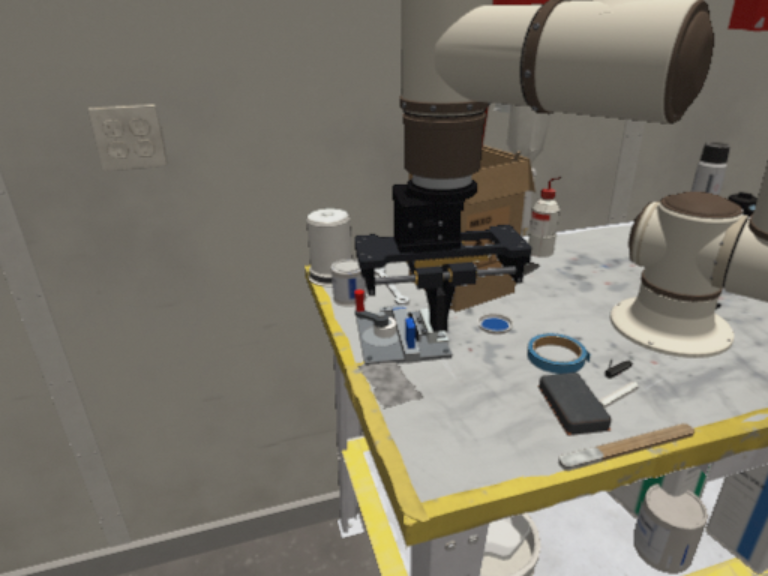

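```bash
python3 -c "
from fit import *
im=capture('side')
a=cv2.resize(im[200:246,240:300],None,fx=10,fy=10,interpolation=cv2.INTER_CUBIC)[:,:,::-1];cv2.imwrite('pics/s24.png',a)
im=capture('top')
a=cv2.resize(im[180:205,210:285],None,fx=10,fy=10,interpolation=cv2.INTER_CUBIC)[:,:,::-1];cv2.imwrite('pics/t24.png',a)
"
```

```text
(no output)
```

View pics/s24.png

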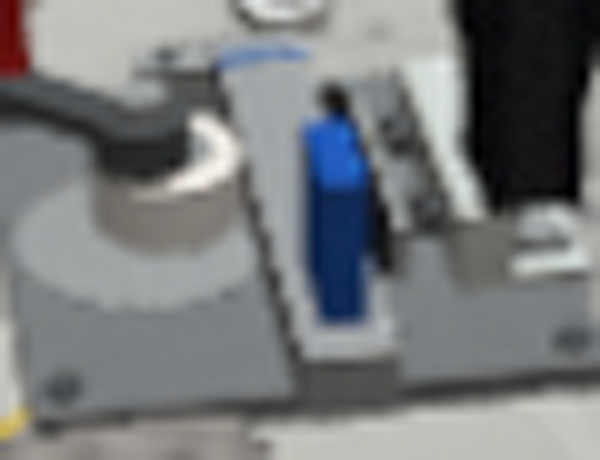

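View pics/t24.png

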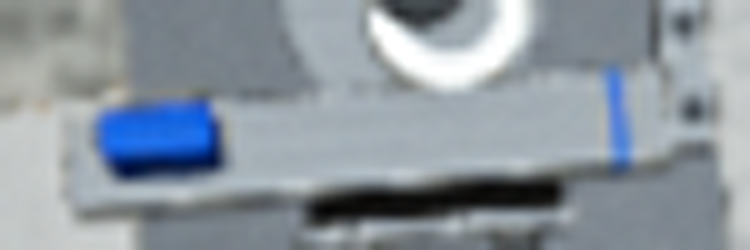

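```bash
python3 -c "
from fit import *
from scipy.spatial.transform import Rotation as Ro
S=lambda u,v:px(u,v,240,200,10);T=lambda u,v:px(u,v,210,180,10)
o=[('side',(.012,.075,.02),S(302,358)),('side',(-.012,.075,.02),S(396,355)),('side',(.012,.075,0),S(304,400)),('side',(-.012,.075,0),S(398,392)),
('side',(0,.05,.062),S(335,152)),('side',(.006,.064,.062),S(314,190)),('side',(-.006,.064,.062),S(362,184)),('side',(.012,-.062,.02),S(222,62)),('side',(-.012,-.062,.02),S(308,52)),
('side',(.006,.064,.02),S(322,322)),('side',(-.006,.064,.02),S(364,318)),
('top',(.012,-.062,.02),T(613,70)),('top',(-.012,-.062,.02),T(624,165)),('top',(.006,.064,.062),T(98,118)),('top',(.006,.036,.062),T(208,102)),('top',(-.006,.036,.062),T(216,145)),('top',(-.006,.064,.062),T(118,165)),('top',(.012,.075,.02),T(62,112)),('top',(-.012,.075,.02),T(78,212))]
def f(p):
    R=Ro.from_euler('ZXY',p[3:6]).as_matrix()
    r=[]
    for n,X,l in o: r+=list((proj(n,R@np.array(X)+p[:3])-l)*[512,384]-(p[6:8] if n=='side' else p[8:10]))
    return np.array(r+list(np.array(p[6:])*1.0))
q=least_squares(f,[.476,.024,.01,.108,0,0,0,0,0,0],loss='soft_l1')
J=q.jac;C=np.linalg.inv(J.T@J)*.25
print(q.x.round(4),np.sqrt(np.diag(C)).round(4));print('yaw,pitch,roll deg',np.degrees(q.x[3:6]).round(2),G(q.x[:3]))
print(f(q.x)[:38].reshape(-1,2).round(1).tolist())
"
```

```text
[ 0.4749  0.0229  0.0114  0.1048 -0.0395  0.0083 -0.1674  0.1477  0.2491
  0.1392] [0.0011 0.0014 0.0017 0.0061 0.0088 0.014  0.3836 0.4934 0.5136 0.3869]
yaw,pitch,roll deg [ 6.   -2.26  0.47] [-4.2 13. ]
[[-0.2, -0.1], [0.4, -0.8], [-0.3, 2.5], [0.1, 2.3], [-0.3, -0.4], [0.3, -0.8], [0.5, -0.6], [-0.4, -0.3], [-0.2, -0.1], [-0.4, 0.6], [0.3, 0.5], [0.2, 0.1], [0.1, 0.1], [-0.1, -0.8], [0.7, -0.2], [0.3, 0.5], [-1.7, -0.5], [0.5, 0.6], [-0.5, 0.1]]
```

```bash
python3 -c "
from fit import *
S=lambda u,v:px(u,v,220,170,7)
print('box corner',atz('side',S(590,262),0),G(atz('side',S(590,262),0)), 'left',atz('side',S(370,115),0),G(atz('side',S(370,115),0)))
go([*W(-.004,-.045),.115],-173.8); print(W(-.004,-.045),W(-.1,-.08))"
```

```text
box corner [ 0.37021015 -0.08066257  0.        ] [-119.5  -78.6] left [ 0.45107962 -0.22146844  0.        ] [ -54.3 -227.3]
delta cm [28.92 -0.25  5.48] spin -0.10133116101104633 yang -173.9 tcp [0.4483 0.2527 0.1693] F [ 0.58  0.1  -0.26] w 0.06 t 39.4
[ 0.48137838 -0.03476889] [ 0.38971488 -0.07992199]
```

```bash
python3 -m inch '[{"fingers":0,"delta_pos":[5,-0.3,0],"spin":0},{"fingers":0,"delta_pos":[10,-0.5,0],"spin":0},{"fingers":0,"delta_pos":[15,-0.6,2],"spin":0},{"fingers":0,"delta_pos":[20,-0.6,4],"spin":0},{"fingers":0,"delta_pos":[25,-0.6,5.5],"spin":0},{"fingers":0,"delta_pos":[28.9,-0.6,5.5],"spin":0},{"fingers":0,"delta_pos":[28.9,-0.6,5.5],"spin":0},{"fingers":0,"delta_pos":[28.9,-0.6,5.5],"spin":0}]' | grep -E 'tcp|force'
python3 -c "
from h import *
shot('side','s25.png');im=capture('top');cv2.imwrite('pics/t25.png',cv2.resize(im[130:230,180:310],None,fx=6,fy=6)[:,:,::-1])
go([*W(0,-.045),.04],-173.8); print(G(sense()['tcp_pos']))"
```

```text
tcp_pos: [0.4852, -0.0342, 0.1148]
wrist_force: [0.2, 0.0, -0.2]
delta cm [0.21 0.06 7.53] spin -0.009146591911985524 yang -173.81 tcp [ 0.4857 -0.0322  0.1153] F [0.25 0.45 0.03] w 0.05 t 40.3
[  0.6 -42.9]
```

View pics/s25.png

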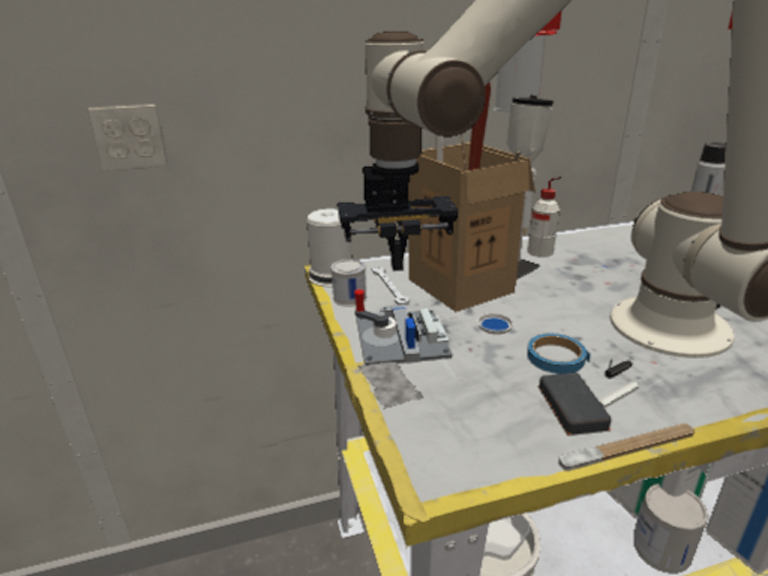

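View pics/t25.png

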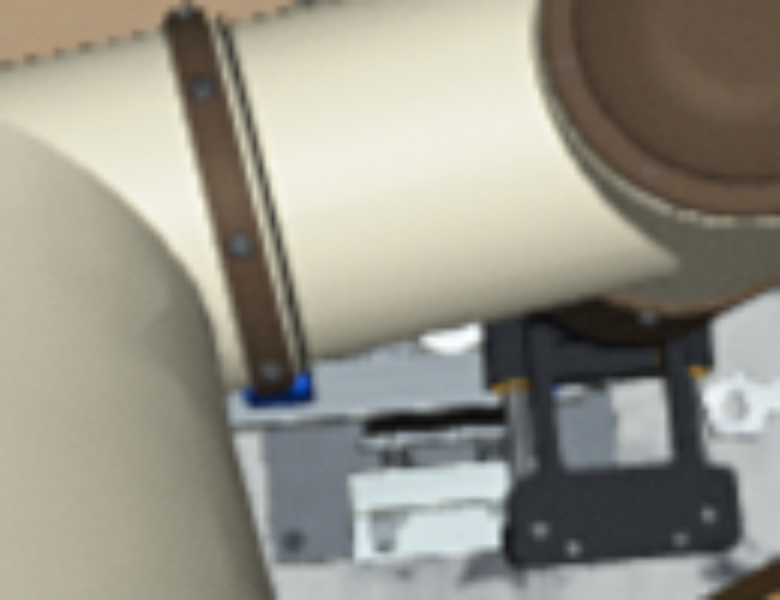

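```bash
python3 -m inch '[{"fingers":0,"delta_pos":[0,0,3.5],"spin":0},{"fingers":0,"delta_pos":[0,0,6.5],"spin":0},{"fingers":0,"delta_pos":[0,0,7.4],"spin":0},{"fingers":0,"delta_pos":[0,0,7.4],"spin":0},{"fingers":0,"delta_pos":[0,0,7.4],"spin":0}]' | grep -E 'tcp|force'
for i in 1 2 3 4; do python3 -m inch '[{"fingers":0,"delta_pos":[0,0,0.2],"spin":0},{"fingers":0,"delta_pos":[0,0,0.2],"spin":0}]' | grep -E 'tcp|force'; done
```

```text
tcp_pos: [0.4869, -0.0314, 0.0424]
wrist_force: [-0.1, 0.2, -0.2]
tcp_pos: [0.4865, -0.032, 0.0403]
wrist_force: [-0.5, -0.6, -1.1]
tcp_pos: [0.4859, -0.0323, 0.0376]
wrist_force: [-0.6, 0.1, 0.8]
tcp_pos: [0.486, -0.0323, 0.0353]
wrist_force: [0.1, 0.3, 1.2]
tcp_pos: [0.486, -0.0324, 0.0334]
wrist_force: [1.0, -0.7, 2.9]
```

```bash
for i in 1 2 3 4 5; do python3 -m inch '[{"fingers":0,"delta_pos":[0,0,0.15],"spin":0},{"fingers":0,"delta_pos":[0,0,0.15],"spin":0}]' | grep -E 'tcp|force'; done
```

```text
tcp_pos: [0.486, -0.0324, 0.0319]
wrist_force: [-0.1, -2.0, 4.1]
tcp_pos: [0.486, -0.0324, 0.0309]
wrist_force: [-1.8, -1.2, 6.6]
tcp_pos: [0.4861, -0.0324, 0.0307]
wrist_force: [-3.9, -1.7, 16.9]
tcp_pos: [0.4862, -0.0322, 0.0304]
wrist_force: [-6.9, 0.3, 27.1]
tcp_pos: [0.4862, -0.0321, 0.0302]
wrist_force: [-11.3, 3.0, 38.4]
```

```bash
python3 -m inch '[{"fingers":0,"delta_pos":[0,0,-2],"spin":0},{"fingers":0,"delta_pos":[0,0,-6],"spin":0},{"fingers":0,"delta_pos":[0,0,-10],"spin":0},{"fingers":0,"delta_pos":[-5,0,-12],"spin":0},{"fingers":0,"delta_pos":[-10,0,-12],"spin":0},{"fingers":0,"delta_pos":[-15,0,-14],"spin":0},{"fingers":0,"delta_pos":[-20,0,-14],"spin":0},{"fingers":0,"delta_pos":[-25,0,-14],"spin":0},{"fingers":0,"delta_pos":[-32,0,-14],"spin":0},{"fingers":0,"delta_pos":[-32,0,-14],"spin":0},{"fingers":0,"delta_pos":[-32,0,-14],"spin":0},{"fingers":0,"delta_pos":[-32,0,-14],"spin":0}]' | grep -E 'tcp|force'
python3 -c "
from fit import *
im=capture('side')
a=cv2.resize(im[200:246,240:300],None,fx=10,fy=10,interpolation=cv2.INTER_CUBIC)[:,:,::-1];cv2.imwrite('pics/s26.png',a)
im=capture('top')
a=cv2.resize(im[180:205,210:285],None,fx=10,fy=10,interpolation=cv2.INTER_CUBIC)[:,:,::-1];cv2.imwrite('pics/t26.png',a)
print(sense()['time_s'])"
```

```text
tcp_pos: [0.4504, 0.286, 0.1649]
wrist_force: [0.2, -1.1, 0.3]
43.9
```

View pics/s26.png

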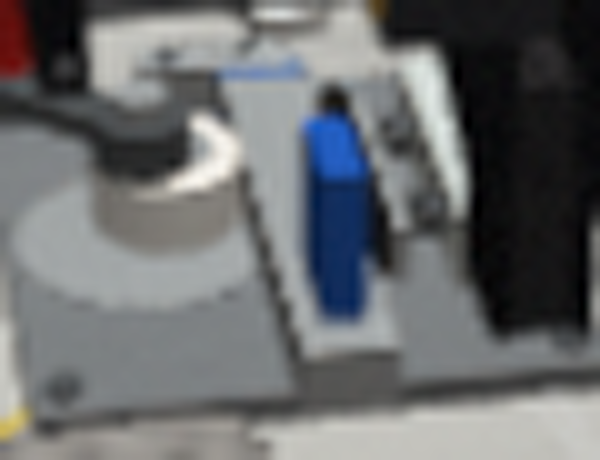

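View pics/t26.png

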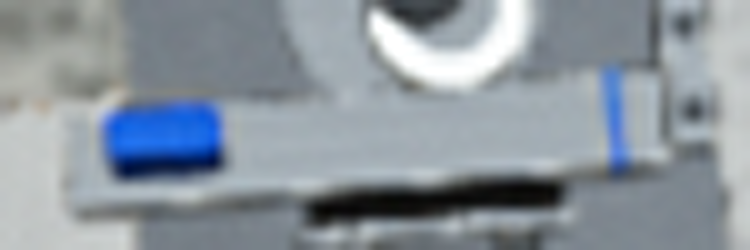

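```bash
python3 -c "
from station import *
print(finish_job())"
```

```text
the job is handed in; nothing more can be done
None
```

I placed the gauge bar in the lane, pushed it home, set the crank and handed the job in at about 44 s. The drag looks about right, but my checks of it did not agree well.

**Crank:** At about 1.81 rad the bar dragged with only about 1.6 N, so I turned it on to about 2.01 rad.

**Drag check:** I drew the bar out twice, about 21 mm and 18 mm, and pushed it home after each.
- **Readings:** Pushing home took 5.5 N the first time and 6 to 7 N the second. Pulling took 5.7 to 8 N, and 10 to 12 N when the tool also pressed down or sideways.
- **Estimate:** Allowing for the downward load, push and pull average about 5 N. The crank travel also puts the press at about 6 to 8 N. I left the crank there and did not repeat the drag check after the tilt fix below.

**Tilt fixed:** The last push home left the bar tilted, with its stop end about 4 to 5 mm high. I pressed that end down until it met the floor, with a peak force of 38 N from the fingertips.

**Last pictures:** The bar lies flat in the lane, grip up at the open end. It is within about 2 mm of the end stop. Its yaw, measured after the first push home, was within about 0.5°. The arm was clear of it. The tin and cup measured within about 10 mm of their starting places, which is about the accuracy of that measurement, and the arm never touched them.

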